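Peg and wedge the free leg of a laminated bow in its bending form

TASK

The free leg of the arched bow, the one by the oak pad, has sprung away from its bending form. Press the loose peg from the holder all the way down into the empty hole in the pad (the hole was bored by hand, so feel for it around the pencilled centre), then push down between peg and leg whichever of the three wedges fills the gap, thin end first, until it is tight, its tip at least a third of the way down the leg's depth, and the leg lies against the form. Leave them so and do not disturb the screw tub, the block plane or the drill.

Things in the scene. Friction and masses are not known exactly. Their poses are not given: they have to be found in the camera images.
- form: Ply board 340 x 390 x 40 mm on a fixed stand, sloping 25 deg, face up and to the robot's right. Origin: centre of its face, 130 mm above the bench; x up the slope, y left as seen from its foot, z square out. On it a core 36 mm high (half disc R 90 at x=40, sides to x=-115); round it a bow 18 thick, 2 to 40 mm above the board, its right leg free. Pegs and wedges hold the rest (to 105 mm).
- peg_mark (a point): Pencilled centre for the peg's hole, on the oak pad (72 x 62 mm, 1.5 mm proud of the board) at form x=-95, y=-129.5 mm; axes as the form's. The real hole lies within 1.2 mm in x and 2.2 mm in y of it (differs each start, fixed): 19 mm wide, 32 deep, flat bottom, sharp rim, square to the board. Pencil lines point at the mark along its y and x.
- peg: Loose plain beech peg, 18 mm in diameter, 77 mm long, square ends, about 30 g. Origin: centre of its foot, z along it to the top. It stands upright, 43 mm out, in a blind hole of the holder. Home in the pad's hole it stands 45 mm out; when the wedge bears on it, the play in the hole lets its top lean about 4 to 5 mm away from the leg.
- bow_leg (a joint): Hinge of the free right leg at form x=40, y=-99, axis square to the board; leg runs down to x=-130. 0 = leg lies on the core (outer face at y=-108), a hard stop; positive = sprung outwards towards the peg. Rests near 0.022 (3 mm open at the peg, 135 mm from the hinge); a spring pushes out with about 3.6 N there when it is shut.
- leg_face (a point): Point on the free leg's outer face at its top edge (40 mm above the board), opposite peg_mark; moves with the leg. x up the leg, y into the leg, z square out of the board. With the leg shut and the hole right at its mark the peg stands 12.5 mm from this face.
- wedge_thin: Loose beech wedge 95 long, 30 wide, taper 1 in 6 on one face; 8.8 mm thick at the thin end (its last 8 mm nosed down by 2 mm on the flat and 3 mm on the sloping face), 24.6 at the thick end, 30 g. Origin: middle of the thin end on the flat face; z to the thick end, x across the width, flat face y=0, sloping face y=-(8.8+z/6) mm. Stands thin end down in a holder slot, 8 mm above the bench.
- wedge_mid: As wedge_thin but 11.3 mm at the thin end, 27.1 mm at the thick end; thin end 23 mm above the bench. The three wedges may stand in any order.
- wedge_thick: As wedge_thin but 13.8 mm at the thin end, 29.6 mm at the thick end; thin end 38 mm above the bench.
- holder: Fixed wooden holder block, 56 mm in x, y from -85 to +78 mm, 60 mm high, origin on the bench; peg hole at y=+55, wedge slots (wedges' origins) at y=+17, -17, -51 mm; the wedges' width lies along its x, their flat face looks to +y.
- screw_tub: Bystander: clear plastic tub of screws 120 x 90 x 50 mm, origin under its centre.
- block_plane: Bystander: metal block plane 165 x 50 x 60 mm, origin under its centre.
- drill: Bystander: yellow and black cordless drill standing on its battery, 125 x 78 mm foot, 210 mm high, origin under its foot.
There are look-alikes about, which are no part of the job. What is shaped like the wedge_thin but blue or yellow is not meant.

How it is judged (in metres and radians):
On the way:
1. the peg is fully home in the pad's hole, before it is wedged (z of peg in the frame of peg_mark below -0.029 m and x of peg in the frame of peg_mark between -0.006 and 0.006 m and y of peg in the frame of peg_mark between -0.006 and 0.006 m and angle between the z axis of peg and the z axis of peg_mark, either way round below 0.12 rad), for 0.2 s.
At the end, for the whole second after the job is handed in: Peg home (foot 29 mm or more below the pad surface, square within 7 deg); free leg shut (joint under 0.009 rad); one wedge, thin end down, between peg and leg, within 20 mm of the peg along the leg, square within 11 deg, thin end at most 26 mm above the pad, pressing on the peg over 0.4 N, at rest (all of step 1 and value of joint bow_leg below 0.009 rad and ((contact force between wedge_thin and peg above 0.4 N and z of wedge_thin in the frame of peg_mark below 0.026 m and x of wedge_thin in the frame of peg_mark between -0.02 and 0.02 m and angle between the z axis of wedge_thin and the z axis of peg_mark, either way round below 0.2 rad and linear speed of wedge_thin below 0.01 m/s) or (contact force between wedge_mid and peg above 0.4 N and z of wedge_mid in the frame of peg_mark below 0.026 m and x of wedge_mid in the frame of peg_mark between -0.02 and 0.02 m and angle between the z axis of wedge_mid and the z axis of peg_mark, either way round below 0.2 rad and linear speed of wedge_mid below 0.01 m/s) or (contact force between wedge_thick and peg above 0.4 N and z of wedge_thick in the frame of peg_mark below 0.026 m and x of wedge_thick in the frame of peg_mark between -0.02 and 0.02 m and angle between the z axis of wedge_thick and the z axis of peg_mark, either way round below 0.2 rad and linear speed of wedge_thick below 0.01 m/s))); the robot touches nothing.
It fails at once if the screw tub is moved by more than 30 mm (distance of screw_tub from where it was at the start of the episode above 0.03 m).
It fails at once if the block plane is moved by more than 30 mm (distance of block_plane from where it was at the start of the episode above 0.03 m).
It fails at once if the drill is moved by more than 30 mm (distance of drill from where it was at the start of the episode above 0.03 m).
It also fails if it takes over 72 s, if anything falls off the work surface, if the arm or the gripper's body presses on something with over 40 N, if the wrist force passes 120 N, or if a joint passes its speed limit or range.

ROBOT

A 6-joint arm with a two-finger parallel gripper is mounted at the origin on the work surface. World frame = base frame: x ahead of the robot, y to its left, z up, the work surface at z = 0. Lengths are in m, angles in degrees, forces in N, time in s.
With the tool pointing down it reaches from about 0.4 to 0.825 m from the base axis. Payload 7 kg.
Tool frame: the origin (TCP) lies midway between the tips of the shut fingers; the grasp point (between the pads) lies 19 mm behind it (r.grip_point_offset is the z of the grasp point in the tool frame, in m); z points along the fingers, y is the line along which they close (so a half turn about z gives the same grasp; the last joint's range is limited). The gripper opens to 88 mm and grips with 3 to 60 N. Pads are 19 mm wide; open, the fingers measure 130 mm over their backs; the gripper's body (78 mm by 193 mm) begins 47 mm behind the grasp point.
Start: joints at [92.71, 20.546, 0.682, 0, -70.136, -16.507], TCP at [0.161, 0.655, 0.227] pointing down, gripper open.
Joint ranges: [-176.03, 176.03], [-82.01, 121.73], [-58.28, 71.71], [-173.87, 95.51], [-174.79, -0.11], [-173.66, 173.66]. Speed limits (degrees/s): [136.94, 136.94, 172.46, 180, 180, 180].

INTERFACE

Orientations are given as [roll, pitch, yaw] about the fixed x, y, z axes, in that order (R = Rz(yaw) Ry(pitch) Rx(roll)).
In Python, from plant import r, viewer, recognise, outline_of, pinpoint gives the robot as it stands.
- The arm moves only by the tool move_arm, never from a script. Its argument "targets" is a list of rows, each a list of 2 entries, a list of its own where there are three numbers: the shift along the tool's x, y, z in cm, then the turn, a rotation vector about the tool's x, y, z in rad. A call has 1 to 5 rows; each row is the pose to reach, as a shift and turn from the pose commanded when the call began, along the tool's axes at that moment; what a row does not reach only later rows make up. A row lasts 1/8 s, in which the tool goes at most 62.5 mm and 10.7 degrees, less where a joint would pass 70% of its speed; a pose out of reach is approached as far as the arm can. A call with a gripper value outside its range is refused whole. "jaw" is the finger opening in cm, from 0 to 8.76, set as the call begins (left out, the last holds). The fingers move at their own pace and stop on an object; "squeeze" is the grip in N (left out, the last holds). Time passes only in rows, so rows that repeat a pose let the fingers close. It gives the time, the measured TCP pose, the force, the opening and the grip force at its end, in the units of the state.
- r.get_state(): the state, without advancing time (a new reading comes with each control period).
- viewer.capture(name): name is "scene" or "top" or "wrist"; returns a dict with "image" (400x640x3 uint8, blue, green, red), "intrinsics" (3x3 intrinsics, pixels), "camera_from_world" (4x4, takes a point from world to camera coordinates). Camera axes: x right, y up, looking along -z (the intrinsics and any distortion apply to the point x, -y, -z); pixel columns grow to the right and rows downward; lengths in m; the calibration is good to about 2 mm. The wrist camera is an equidistant fisheye: a pixel r from the principal point sees the ray r / f radians off the axis. A picture is of the moment at which its call begins. There is no depth.
- r.close_job(): hands the job in; it is judged then, once.
Trained networks look in the newest picture that a camera, given by its name, has taken for a name from the list of things; names that differ only in an ending like _2 or _b are one class to them, and where a whole thing is asked for, a point or a joint stands for the part that bears it (a point fixed in the world has none). Each returns a list of dicts, best first, with "score" (0 to 1); they miss things now and then, are a little off and sometimes report something else, mostly with a low value. They report only what shows in the picture. A call takes as long as a camera call. They do not tell look-alikes from the thing itself.
- recognise(label, camera): "box" ([left, top, right, bottom] in pixels, round what is visible of it).
- outline_of(label, camera): "mask" (400x640 bool, what is visible of it) and "box" ([left, top, right, bottom] in pixels, round what is visible of it).
- pinpoint(label, camera): "location" ([row, column] in pixels: a listed point, or the origin of a listed thing).
The state is a dict: "time_s": time; "joints": joint angles; "qd": joint speeds; "joint_torque": joint torques, N m; "tcp_pos": TCP position; "eef_rot": TCP orientation; "contact_force": force on the tool from outside, world axes, zero at the start; "moment": the same for the moment, N m; "gripper_width": finger opening in m; "gripper_force": force on a finger pad.
Only numpy, scipy, OpenCV 4.12 (cv2) and the standard library are available. Lean on these libraries where they do the work, as an engineer would, in place of code of your own. Each camera call takes 0.05 s, during which the arm holds its last target. There are 200 camera calls.

## Working session

There is one attempt and no reset: what is moved stays moved. The work goes in short steps, Python scripts to look and compute and a tool call to move; the robot and the scene stay as the last step left them, time stands still between calls to the robot, and variables do not carry over. Pictures are saved under pics/ and viewed, at most 10 in all, crops included, and the job is handed in when it is done.

Besides the shell and the picture viewer there is one more tool, called after "Call:" as name(argument=value, ...) on one line, values as JSON. move_arm: Moves the arm, as the interface text tells. Its arguments: {"type":"object","properties":{"targets":{"type":"array","items":{"type":"array"}},"jaw":{"type":"number"},"squeeze":{"type":"number"}},"required":["targets"]}

```bash
ls; mkdir -p pics
cat > h.py <<'E'
import numpy as np, cv2, pickle
from scipy.spatial.transform import Rotation as R
from plant import r, viewer, recognise, outline_of, pinpoint
def cap(n):
    d=viewer.capture(n); return d
def proj(d,P):
    P=np.atleast_2d(P); T=np.array(d["camera_from_world"]);K=np.array(d["intrinsics"])
    c=P@T[:3,:3].T+T[:3,3]; x,y,z=c[:,0],-c[:,1],-c[:,2]
    return np.c_[K[0,0]*x/z+K[0,2],K[1,1]*y/z+K[1,2]]
E
python3 - <<'E'
from h import *
s=r.get_state(); print(s)
for n in ["scene","top"]:
    d=cap(n); cv2.imwrite(f"pics/{n}0.png",d["image"]); pickle.dump({k:d[k] for k in d},open(f"{n}.pkl","wb"))
    print(n,d["intrinsics"],np.round(d["camera_from_world"],3).tolist(),[k for k in d])
    for l in ["form","peg_mark","peg","leg_face","wedge_thin","wedge_mid","wedge_thick","holder"]:
        print(l,[(np.round(q["location"],1).tolist(),round(q["score"],2)) for q in pinpoint(l,n)][:4],end=' ')
        if l in("peg","wedge_thin","wedge_mid","wedge_thick","holder"):print([(np.round(q["box"]).tolist(),round(q["score"],2)) for q in recognise(l,n)][:4])
        else: print()
E
```

```text
pics
{'time_s': 0.0, 'joints': array([ 9.27114932e+01,  2.05918290e+01,  6.34759964e-01, -1.99248077e-02,
       -7.01337129e+01, -1.65079390e+01]), 'qd': array([-0.01726336,  0.02224916, -0.03483952, -0.07974617, -0.02083354,
        0.05381083]), 'joint_torque': array([ 6.94095743e-04, -5.82722998e+01,  2.93055189e+01,  6.99753240e+00,
        7.03173835e-03, -1.36252502e-04]), 'tcp_pos': array([0.16086719, 0.65506959, 0.22562632]), 'eef_rot': array([ 1.79907637e+02, -7.83950680e-03, -1.38032253e+01]), 'contact_force': array([ 0.26330625, -0.6487405 ,  0.75921224]), 'moment': array([ 0.00990149, -0.05149945, -0.0184259 ]), 'gripper_force': 0.0, 'gripper_width': 0.08745795818229217}
scene [[419.32167597   0.         315.95165347]
 [  0.         419.32167597 202.31570613]
 [  0.           0.           1.        ]] [[-0.187, 0.982, -0.015, 0.139], [-0.562, -0.094, 0.822, 0.198], [0.806, 0.162, 0.57, -1.633], [0.0, 0.0, 0.0, 1.0]] ['image', 'intrinsics', 'camera_from_world']
form [([203.5, 383.8], 0.81)] 
peg_mark [([234.1, 337.3], 0.97)] 
peg [([203.1, 240.1], 0.58), ([248.5, 185.5], 
[... 845 characters left out ...]
.0]] ['image', 'intrinsics', 'camera_from_world']
form [([206.3, 256.4], 0.94)] 
peg_mark [([176.9, 295.6], 0.95)] 
peg [([232.6, 399.4], 0.43)] [([399.0, 229.0, 409.0, 231.0], 0.51), ([180.0, 128.0, 322.0, 285.0], 0.18)]
leg_face [([181.6, 301.0], 0.84)] 
wedge_thin [([230.5, 462.0], 0.79), ([257.1, 400.9], 0.58)] [([464.0, 215.0, 494.0, 232.0], 0.73), ([397.0, 252.0, 434.0, 279.0], 0.71)]
wedge_mid [([224.8, 430.4], 0.65)] [([435.0, 217.0, 450.0, 226.0], 0.54), ([412.0, 220.0, 433.0, 234.0], 0.34)]
wedge_thick [([230.7, 409.1], 0.58), ([234.6, 400.3], 0.23)] [([412.0, 220.0, 432.0, 236.0], 0.64)]
holder [([227.0, 413.5], 0.97), ([184.1, 184.1], 0.31)] [([391.0, 214.0, 446.0, 242.0], 0.68)]
```

Run:
```python
import cv2,numpy as np
a=cv2.imread("pics/scene0.png");b=cv2.imread("pics/top0.png")
ca=cv2.resize(a[120:290,90:430],None,fx=2.35,fy=2.35,interpolation=3)[:, :800]
cv2.imwrite("pics/c1.png",ca)
cb=cv2.resize(b[110:310,180:500],None,fx=2.5,fy=2.5,interpolation=3)
cv2.imwrite("pics/c2.png",cb)
```

```text
(no output)
```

View pics/c1.png

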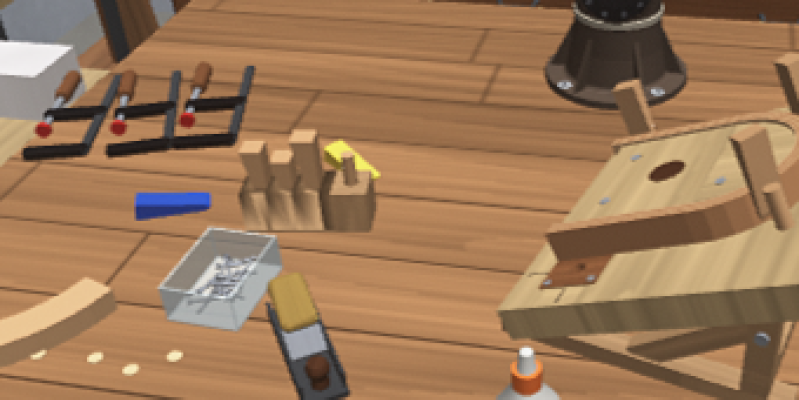

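View pics/c2.png

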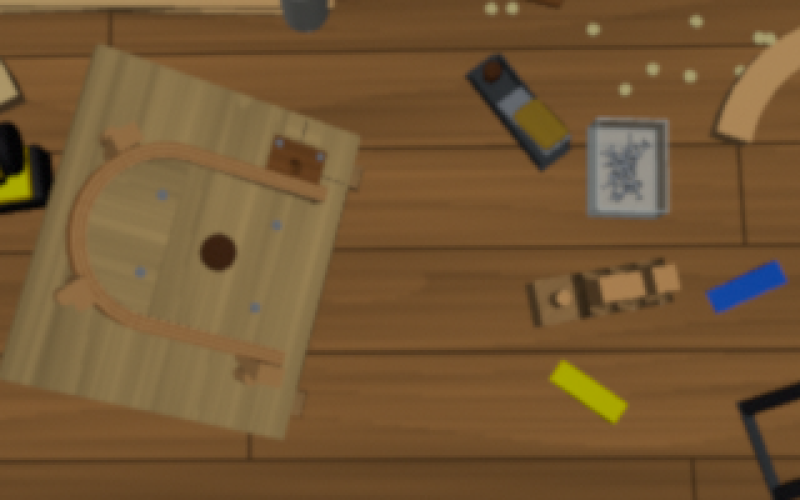

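The scene crop shows, from left to right in the holder, a middling wedge (original px ~198,190), a low one (~210,190) and a tall one (~220,185), with the peg by them at (238,190). The blue wedge (163,207) and the yellow one (240,188) are loose look-alikes. In the top view the pad with its mark is at (296,176).

Next I fit the form and holder poses.

```bash
cat >> h.py <<'E'
from scipy.optimize import least_squares
def Rform(yaw): # x up slope heading yaw, tilt 25
    return R.from_euler('ZY',[yaw,-np.radians(25)]).as_matrix()
def form_w(p,P): return np.atleast_2d(P)@Rform(p[2]).T+np.array([p[0],p[1],0.13])
def hold_w(p,P): return np.atleast_2d(P)@R.from_euler('Z',p[2]).as_matrix().T+np.array([p[0],p[1],0])
def W(d,uv,z): # pixel->world at height z
    T=np.array(d["camera_from_world"]);K=np.array(d["intrinsics"])
    v=np.array([(uv[0]-K[0,2])/K[0,0],-(uv[1]-K[1,2])/K[1,1],-1.])@T[:3,:3]; c=-T[:3,3]@T[:3,:3]
    return c+v*(z-c[2])/v[2]
E
python3 - <<'E'
from h import *
D={n:pickle.load(open(n+".pkl","rb")) for n in("scene","top")}
F=[("scene",(383.8,203.5),(0,0,0)),("scene",(337.3,234.1),(-.095,-.1295,.0015)),("scene",(333.6,215.7),(-.095,-.111,.04)),
("top",(256.4,206.3),(0,0,0)),("top",(295.6,176.9),(-.095,-.1295,.0015)),("top",(301,181.6),(-.095,-.111,.04))]
f=lambda p:np.concatenate([proj(D[n],form_w(p,P))[0]-uv for n,uv,P in F])
s=least_squares(f,[.55,.15,1.5],loss='soft_l1');print("form",s.x,np.round(f(s.x),1).reshape(-1,2).tolist())
print("mark",form_w(s.x,(-.095,-.1295,.0015)))
# holder
d=D["top"];print("holder raw",W(d,(413.5,227),0),W(D["scene"],(222.7,213.3),0))
H=[("top",(413.5,227),(0,0,0)),("scene",(222.7,213.3),(0,0,0)),("top",(404,229.5),(0,.055,.103)),
("top",(430.4,224.8),(0,-.017-0,.008))]
# cue: peg top centre in crops: top (563/2.5+180,298/2.5+110); scene (349/2.35+90,153/2.35+120)
H=H[:2]+[("top",(405.2,229.4),(0,.055,.103)),("scene",(238.7,185.5),(0,.055,.103))]
g=lambda p:np.concatenate([proj(D[n],hold_w(p,P))[0]-uv for n,uv,P in H])
for y0 in(0,1.5,3,-1.5):
    t=least_squares(g,[.45,-.28,y0],loss='soft_l1')
    if t.cost<20:print("holder",t.x,t.cost,np.round(g(t.x),1).reshape(-1,2).tolist());h=t.x
for nm,y in(("w+17",.017),("w-17",-.017),("w-51",-.051)):
    for zt in(.103,.118,.133):
        print(nm,zt,[np.round(proj(D[n],hold_w(h,(0,y-.013,zt)))[0],1).tolist() for n in D])
print("peg",hold_w(h,(0,.055,.103)))
E
```

```text
form [0.52225217 0.14814161 1.30608807] [[1.7, -0.4], [-1.6, -0.3], [-0.6, 1.6], [-0.5, 2.1], [1.0, -0.4], [-1.5, -0.3]]
mark [[0.62454974 0.03054867 0.09121073]]
holder raw [ 0.47208356 -0.34205107  0.        ] [ 0.47219552 -0.34763153  0.        ]
holder [ 0.47248046 -0.34379425  0.26117892] 1.6924119638430182 [[0.5, -0.1], [1.1, 0.2], [-0.6, -0.1], [-1.1, -0.9]]
holder [ 0.47248047 -0.34379425  0.26117925] 1.6924119638526183 [[0.5, -0.1], [1.1, 0.2], [-0.6, -0.1], [-1.1, -0.9]]
holder [ 0.47248046 -0.34379425  0.26117898] 1.6924119638431927 [[0.5, -0.1], [1.1, 0.2], [-0.6, -0.1], [-1.1, -0.9]]
w+17 0.103 [[220.3, 185.5], [421.1, 224.7]]
w+17 0.118 [[219.6, 181.2], [422.4, 224.2]]
w+17 0.133 [[218.8, 176.9], [423.8, 223.8]]
w-17 0.103 [[208.8, 186.1], [432.1, 221.6]]
w-17 0.118 [[208.0, 181.8], [433.6, 221.1]]
w-17 0.133 [[207.1, 177.5], [435.1, 220.7]]
w-51 0.103 [[197.2, 186.7], [443.1, 218.5]]
w-51 0.118 [[196.3, 182.4], [444.7, 218.0]]
w-51 0.133 [[195.4, 178.1], [446.4, 217.5]]
peg [[ 0.45827837 -0.29065951  0.103     ]]
```

Fitted heights match: the tall wedge at +17 is wedge_thick, the low one at -17 is wedge_thin, and the far one at -51 is wedge_mid. I'm moving over the form first.

```bash
cat >> h.py <<'E'
FP=[0.52225,0.14814,1.30609]; HP=[0.47248,-0.34379,0.26118]
def ftool(yaw=None): # tool rot over form: z=-zf, y=-xf ; 
    f=Rform(FP[2]); return np.c_[-f[:,1],-f[:,0],-f[:,2]]
def htool(y=HP[2]):
    return R.from_euler('xyz',[np.pi,0,y-np.pi/2]).as_matrix()
def go(pos,M,s=None):
    s=s or r.get_state(); A=R.from_euler('xyz',s["eef_rot"],degrees=True).as_matrix()
    d=A.T@(np.array(pos)-s["tcp_pos"])*100; w=R.from_matrix(A.T@M).as_rotvec()
    print("row",np.round(d,2).tolist(),np.round(w,3).tolist(),"n>=",max(np.linalg.norm(d)/6.25,np.degrees(np.linalg.norm(w))/10.7))
E
python3 - <<'E'
from h import *
d=cap("wrist");T=d["camera_from_world"];s=r.get_state();A=R.from_euler('xyz',s["eef_rot"],degrees=True).as_matrix()
c=-T[:3,3]@T[:3,:3];print("cam in tool",A.T@(c-s["tcp_pos"]),"axis",A.T@(-T[2,:3]),"up",A.T@T[1,:3],d["intrinsics"])
print(R.from_matrix(ftool()).as_euler('xyz',degrees=True),R.from_matrix(htool()).as_euler('xyz',degrees=True))
go((.45,.45,.45),htool(np.pi/2-.24))
go((.6,.03,.36),ftool())
E
```

```text
cam in tool [ 0.07339255  0.00100664 -0.15726016] axis [-2.73955625e-01 -5.75694908e-04  9.61742161e-01] up [ 0.96174201 -0.00098658  0.27395499] [[309.70691629   0.         323.96111629]
 [  0.         309.70691629 203.92989815]
 [  0.           0.           1.        ]]
[-155.            0.          -15.16655534] [180.           0.         -75.03548831]
row [32.97, 13.06, -22.34] [0.0, -0.0, -0.001] n>= 6.706452342056102
row [57.55, 50.28, -13.34] [0.436, 0.005, 0.024] n>= 12.411996551342627
```

Call:
move_arm(targets=[[[0,0,-5],[0,0,0]],[[6,2,-10],[0,0,0]],[[11,4,-15],[0,0,0]],[[16,6,-19],[0,0,0]],[[22,9,-22],[0,0,0]]], jaw=5.0)

```text
time_s: 2.08
tcp_pos: [0.3244, 0.539, 0.4275]
eef_rot: [-179.9, -0.0, -13.8]
contact_force: [1.4, 0.4, -0.1]
gripper_width: 0.0507
gripper_force: 0.0
```

Call:
move_arm(targets=[[[6,5,0],[0,0,0]],[[12,10,0],[0,0,0]],[[16,15,0],[0,0,0]],[[20,20,0],[0,0,0]],[[24,25,0],[0,0,0]]])

```text
time_s: 2.7
tcp_pos: [0.4822, 0.2698, 0.4259]
eef_rot: [-180.0, -0.0, -13.8]
contact_force: [0.6, 0.9, -0.6]
gripper_width: 0.0501
gripper_force: 0.0
```

Run:
```python
from h import *
go((.6,.03,.34),ftool());print(r.get_state()["tcp_pos"])
```

```text
row [17.15, 20.48, 8.59] [0.436, 0.005, 0.024] n>= 4.489842319722536
[0.48217024 0.26975181 0.42590738]
```

Call:
move_arm(targets=[[[4,5,1],[0.1,0,0]],[[8,10,3],[0.2,0,0]],[[12,15,5],[0.3,0,0.01]],[[15,18,7],[0.4,0,0.02]],[[17,20.5,8.6],[0.436,0,0.024]]])

```text
time_s: 3.32
tcp_pos: [0.5983, 0.0289, 0.3386]
eef_rot: [-154.9, 0.3, -15.3]
contact_force: [-0.4, -0.2, -0.3]
gripper_width: 0.0498
gripper_force: 0.0
```

```bash
cat >> h.py <<'E'
def wproj(d,P):
    P=np.atleast_2d(P).astype(float); T=np.array(d["camera_from_world"]);K=np.array(d["intrinsics"])
    c=P@T[:3,:3].T+T[:3,3]; x,y,z=c[:,0],-c[:,1],-c[:,2]; rr=np.hypot(x,y); th=np.arctan2(rr,z); k=th/np.maximum(rr,1e-9)
    return np.c_[K[0,0]*x*k+K[0,2],K[1,1]*y*k+K[1,2]]
E
python3 - <<'E'
from h import *
d=cap("wrist"); cv2.imwrite("pics/w1.png",d["image"]); pickle.dump(d,open("w1.pkl","wb"))
for l in["form","peg_mark","leg_face"]:print(l,[(np.round(q["location"],1).tolist(),round(q["score"],2)) for q in pinpoint(l,"wrist")][:3])
P=[(0,0,0),(-.095,-.1295,.0015),(-.095,-.111,.04)]
print(np.round(wproj(d,form_w(FP,P)),1).tolist(),r.get_state()["tcp_pos"])
C=[(-.17,-.195,0),(-.17,.195,0),(-.115,-.090,.036)]
print(np.round(wproj(d,form_w(FP,C)),1).tolist())
E
```

```text
form [([252.5, 328.8], 0.72), ([59.2, 574.6], 0.44)]
peg_mark [([158.0, 401.2], 0.85), ([177.9, 406.8], 0.67)]
leg_face [([178.0, 406.6], 0.61)]
[[325.2, 250.8], [399.4, 156.7], [406.4, 176.8]] [0.59801867 0.03092879 0.33910101]
[[454.9, 109.0], [424.1, 349.5], [420.3, 193.4]]
```

View pics/w1.png

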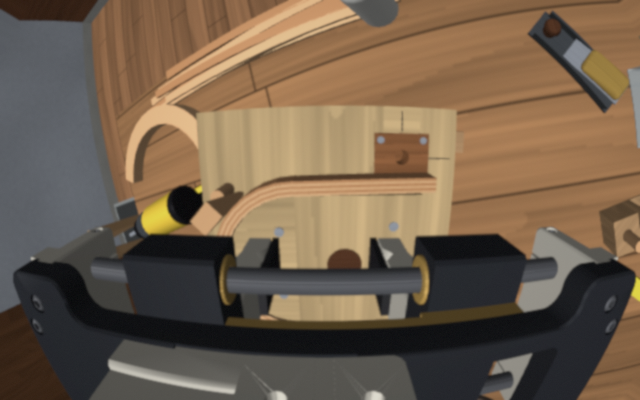

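The wrist view shows the pad at (402,153), with the bored hole as a dark spot at (402,157). The pencil lines are at (403,120) and (440,158). I'm going closer.

Run:
```python
from h import *
go(form_w(FP,(-.095,-.105,.07))[0],ftool())
```

```text
row [0.24, 9.86, 15.9] [0.001, 0.005, -0.004] n>= 2.994474449801128
```

Call:
move_arm(targets=[[[0.2,5,2],[0,0,0]],[[0.2,9.9,6],[0,0.005,0]],[[0.2,9.9,11],[0,0.005,0]],[[0.2,9.9,15.9],[0,0.005,0]],[[0.2,9.9,15.9],[0,0.005,0]]])

```text
time_s: 4.15
tcp_pos: [0.5911, 0.0125, 0.1512]
eef_rot: [-155.1, 0.3, -15.1]
contact_force: [-1.0, -0.4, 1.2]
gripper_width: 0.0498
gripper_force: 0.0
```

Run:
```python
from h import *
d=cap("wrist"); pickle.dump(d,open("w2.pkl","wb"))
for l in["peg_mark","leg_face"]:print(l,[(np.round(q["location"],1).tolist(),round(q["score"],2)) for q in pinpoint(l,"wrist")][:3])
P=[(-.095,-.1295,.0015),(-.095,-.111,.04)]
u=wproj(d,form_w(FP,P));print(np.round(u,1).tolist(),r.get_state()["tcp_pos"])
x,y=np.clip(np.round(u[0]).astype(int),80,560); y=max(y,60)
cv2.imwrite("pics/w2.png",cv2.resize(d["image"][y-60:y+60,x-80:x+80],None,fx=5,fy=5,interpolation=2));print(x-80,y-60)
```

```text
peg_mark [([184.4, 327.0], 0.93)]
leg_face [([222.9, 327.8], 0.66)]
[[324.5, 180.1], [324.7, 221.5]] [0.59410297 0.01045865 0.15602559]
245 120
```

View pics/w2.png

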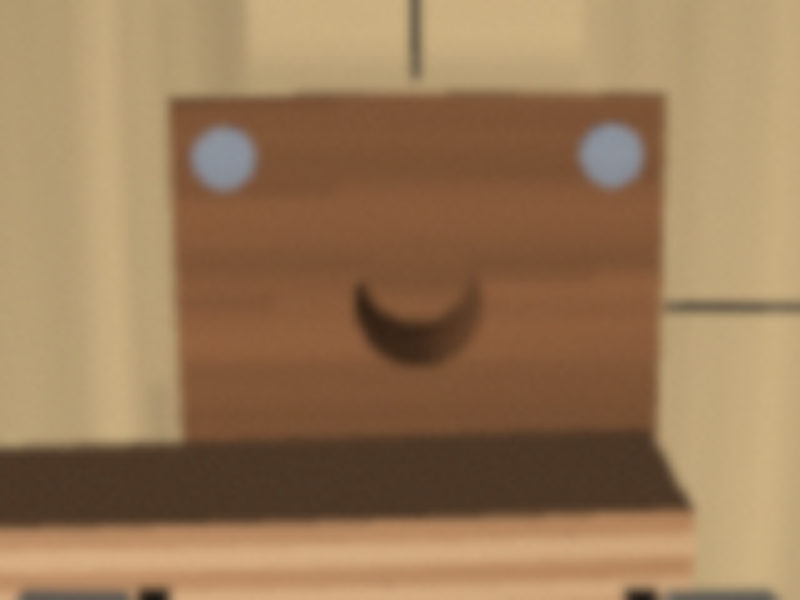

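Hole centre is at crop (418,304), which is full px (328.6,180.8). It looks about 0.7 mm from the pencilled centre, away from the leg. Next, the peg.

Run:
```python
from h import *
d=pickle.load(open("w2.pkl","rb"))
for uv in[(328.6,180.8)]:
    f=lambda p:wproj(d,form_w(FP,(p[0],p[1],.0015)))[0]-uv
    print(least_squares(f,[-.095,-.1295]).x)
go(hold_w(HP,(0,.055,.2))[0],htool())
```

```text
[-0.0979834  -0.12900206]
row [-5.24, 27.7, -17.77] [-0.397, 0.225, 1.029] n>= 6.026480388125744
```

Call:
move_arm(targets=[[[0,0,-6],[0,0,0]],[[0,4,-11],[-0.06,0.035,0.16]],[[-1,9,-14],[-0.12,0.07,0.32]],[[-2,14,-16],[-0.19,0.105,0.48]],[[-3,19,-18],[-0.25,0.14,0.64]]])

```text
time_s: 4.92
tcp_pos: [0.4986, -0.2237, 0.2402]
eef_rot: [-170.9, 2.9, -52.9]
contact_force: [0.4, 0.4, 0.1]
gripper_width: 0.0501
gripper_force: 0.0
```

Run:
```python
from h import *
go(hold_w(HP,(0,.055,.2))[0],htool())
```

```text
row [3.11, 7.77, 2.67] [-0.147, 0.08, 0.382] n>= 2.232544792134506
```

Call:
move_arm(targets=[[[1,3,1],[-0.05,0.03,0.13]],[[2,6,2],[-0.1,0.055,0.26]],[[3.1,7.8,2.7],[-0.147,0.08,0.382]],[[3.1,7.8,2.7],[-0.147,0.08,0.382]],[[3.1,7.8,2.7],[-0.147,0.08,0.382]]])

```text
time_s: 5.55
tcp_pos: [0.4594, -0.2886, 0.1978]
eef_rot: [-180.0, 0.2, -74.6]
contact_force: [0.0, 0.5, 0.9]
gripper_width: 0.0498
gripper_force: 0.0
```

Run:
```python
from h import *
d=cap("wrist"); pickle.dump(d,open("w3.pkl","wb"))
for l in["peg","wedge_thin","wedge_mid","wedge_thick","holder"]:print(l,[(np.round(q["location"],1).tolist(),round(q["score"],2)) for q in pinpoint(l,"wrist")][:3])
u=wproj(d,hold_w(HP,[(0,.055,.103),(0,.055,.017),(0,0.017,.008),(0,-.017,.008),(0,-.051,.008),(.028,.078,.06),(-.028,.078,.06)]));print(np.round(u,1).tolist(),r.get_state()["tcp_pos"],r.get_state()["eef_rot"])
cv2.imwrite("pics/w3.png",cv2.resize(d["image"][60:300,180:500],None,fx=2.5,fy=2.5,interpolation=2))
```

```text
peg [([182.1, 322.8], 0.55)]
wedge_thin [([193.8, 395.6], 0.98), ([115.1, 331.7], 0.72), ([7.7, 375.2], 0.64)]
wedge_mid [([86.6, 332.7], 0.75)]
wedge_thick [([148.8, 327.3], 0.97)]
holder [([129.3, 327.0], 0.97)]
[[324.8, 204.5], [324.6, 182.9], [324.9, 148.1], [325.2, 117.9], [325.5, 87.6], [296.6, 214.3], [352.4, 214.7]] [ 0.45870985 -0.288579    0.19654954] [179.87105995   0.26456824 -74.69232978]
```

View pics/w3.png

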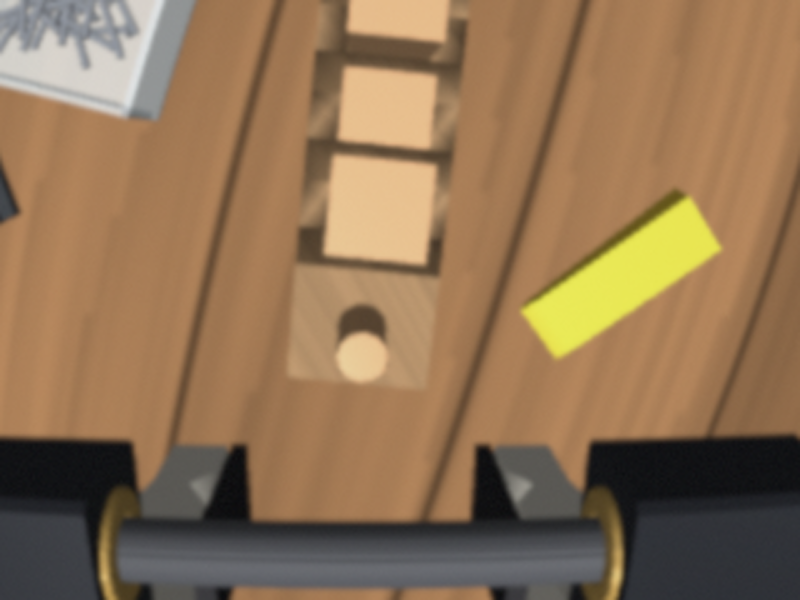

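The wrist crop shows the peg top at full px (324,203), then the thick wedge (331,144), the thin one (335,103) and the mid one further up. The holder is turned a few degrees from my fit, so I refit.

Run:
```python
from h import *
d=pickle.load(open("w3.pkl","rb"))
P=[(0,.055,.103),(0,.017,.038),(0,-.017,.008),(0,-.051,.023),(0,0,0),(.028,.078,.06),(-.028,.078,.06)]
uv=np.array([(324.4,202.8),(327.3,148.8),(331.7,115.1),(332.7,86.6),(327,129.3),(295.2,210.4),(349.6,215.6)])
g=lambda p:(wproj(d,hold_w(p,P))-uv).ravel()
t=least_squares(g,HP,loss='soft_l1');print(t.x.tolist(),np.round(g(t.x),1).reshape(-1,2).tolist())
h=t.x;open("h.py","a").write(f"HP={t.x.tolist()}\n")
go(hold_w(h,(0,.055,.13))[0],htool(h[2]))
go(hold_w(h,(0,.055,.074))[0],htool(h[2]))
```

```text
[0.46924672474847656, -0.34646933468671737, 0.1839746168637206] [[-0.1, -0.5], [0.2, 0.6], [-1.9, 1.3], [0.2, -1.7], [1.4, 1.9], [-0.8, -0.1], [0.5, -0.7]]
row [0.41, 0.04, 6.65] [0.002, 0.005, 0.083] n>= 1.0665711017749997
row [0.44, 0.03, 12.25] [0.002, 0.005, 0.083] n>= 1.9617589901041916
```

Call:
move_arm(targets=[[[0.4,0,5],[0,0,0.08]],[[0.4,0,9],[0,0.005,0.083]],[[0.4,0,12.2],[0,0.005,0.083]],[[0.4,0,12.2],[0,0.005,0.083]],[[0.4,0,12.2],[0,0.005,0.083]]])

```text
time_s: 6.48
tcp_pos: [0.4599, -0.2924, 0.0753]
eef_rot: [179.9, -0.1, -79.4]
contact_force: [-0.5, -0.1, 1.1]
gripper_width: 0.0499
gripper_force: 0.0
```

Call:
move_arm(targets=[[[0,0,0],[0,0,0]],[[0,0,0],[0,0,0]],[[0,0,0],[0,0,0]],[[0,0,0],[0,0,0]]], jaw=1.0, squeeze=35)

```text
time_s: 6.98
tcp_pos: [0.4591, -0.2921, 0.0743]
eef_rot: [179.8, -0.0, -79.5]
contact_force: [0.4, 0.1, 2.1]
gripper_width: 0.0172
gripper_force: 35.0
```

Call:
move_arm(targets=[[[0,0,-2],[0,0,0]],[[0,0,-5],[0,0,0]],[[0,0,-9],[0,0,0]],[[0,-3,-13],[0,0,-0.1]],[[0,-6,-17],[0,0,-0.2]]])

```text
time_s: 7.6
tcp_pos: [0.5188, -0.2809, 0.2456]
eef_rot: [179.8, 0.0, -67.9]
contact_force: [0.3, 0.6, -0.7]
gripper_width: 0.0174
gripper_force: 35.0
```

Run:
```python
from h import *
s=r.get_state();print(s["gripper_width"],s["contact_force"])
M=ftool(); hole=form_w(FP,(-.098,-.129,.0015))[0]
go(hole-M[:,2]*(.048+.05),M)
```

```text
0.01735611578153546 [ 0.32620312  0.56792522 -0.7223553 ]
row [-21.39, -18.83, 6.63] [0.408, -0.199, -0.905] n>= 5.4215862401804635
```

Call:
move_arm(targets=[[[-4,-4,-3],[0.07,-0.035,-0.16]],[[-8,-8,-3],[0.14,-0.07,-0.32]],[[-12,-12,-2],[0.21,-0.105,-0.48]],[[-16,-15,0],[0.29,-0.14,-0.64]],[[-20,-18,2],[0.36,-0.175,-0.8]]])

```text
time_s: 8.22
tcp_pos: [0.6107, -0.0265, 0.2234]
eef_rot: [-157.7, 1.1, -21.1]
contact_force: [0.4, -0.4, -0.4]
gripper_width: 0.0169
gripper_force: 35.0
```

Run:
```python
from h import *
M=ftool(); hole=form_w(FP,(-.098,-.129,.0015))[0]
go(hole-M[:,2]*(.048+.03),M)
```

```text
row [-0.33, 0.29, 6.67] [0.045, -0.025, -0.102] n>= 1.069441120039151
```

Call:
move_arm(targets=[[[-0.3,0.3,2],[0.045,-0.025,-0.1]],[[-0.3,0.3,5],[0.045,-0.025,-0.102]],[[-0.3,0.3,6.7],[0.045,-0.025,-0.102]],[[-0.3,0.3,6.7],[0.045,-0.025,-0.102]],[[-0.3,0.3,6.7],[0.045,-0.025,-0.102]]])

```text
time_s: 8.85
tcp_pos: [0.6153, -0.0059, 0.1613]
eef_rot: [-155.2, 0.1, -15.4]
contact_force: [-1.0, -0.9, 0.7]
gripper_width: 0.0171
gripper_force: 35.0
```

Run:
```python
from h import *
d=cap("wrist"); pickle.dump(d,open("w4.pkl","wb"));s=r.get_state();print(s["tcp_pos"],s["eef_rot"])
A=R.from_euler('xyz',s["eef_rot"],degrees=True).as_matrix()
foot=s["tcp_pos"]+A[:,2]*.048
print("foot",wproj(d,foot),"hole",wproj(d,form_w(FP,(-.098,-.129,.0015))))
x,y=245,100
cv2.imwrite("pics/w4.png",cv2.resize(d["image"][y:y+120,x:x+160],None,fx=5,fy=5,interpolation=2))
```

```text
[ 0.61531626 -0.00591226  0.16148186] [-1.55169015e+02  5.49476564e-02 -1.54503412e+01]
foot [[322.17923531 224.01271017]] hole [[320.40979982 212.22312253]]
```

View pics/w4.png

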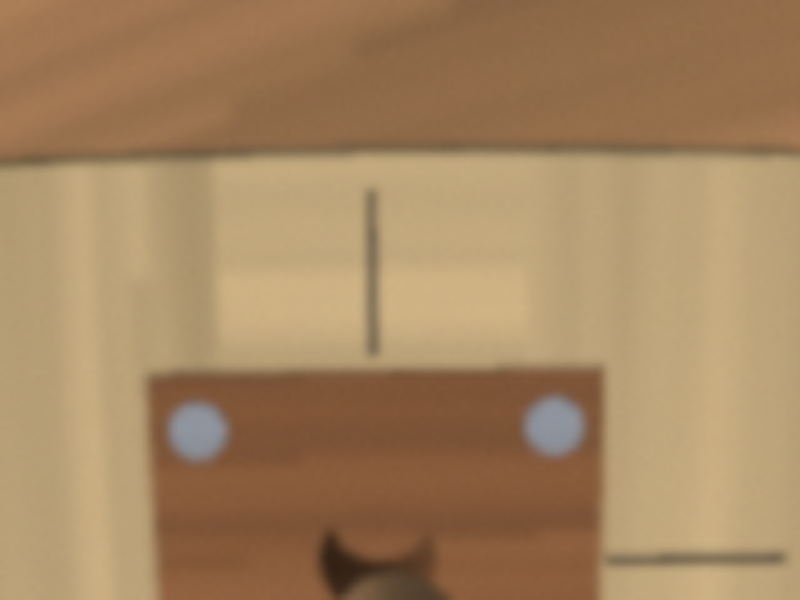

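Run:
```python
from h import *
d=pickle.load(open("w4.pkl","rb"))
s=r.get_state();A=R.from_euler('xyz',s["eef_rot"],degrees=True).as_matrix()
foot=s["tcp_pos"]+A[:,2]*.048
print(Rform(FP[2]).T@(foot-[FP[0],FP[1],.13]), "tilt",A.T@ftool()[:,2])
img=cv2.resize(d["image"][170:290,245:405],None,fx=5,fy=5,interpolation=2)
t=np.linspace(0,2*np.pi,60)
c=wproj(d,foot+.009*(np.outer(np.cos(t),A[:,0])+np.outer(np.sin(t),A[:,1])))
f=Rform(FP[2]);h=form_w(FP,(-.098,-.129,.0015))[0]
e=wproj(d,h+.0095*(np.outer(np.cos(t),f[:,0])+np.outer(np.sin(t),f[:,1])))
for q,col in((c,(255,0,0)),(e,(0,255,0))):
    for p in q: cv2.circle(img,tuple(np.int32((p-[245,170]+.5)*5)),1,col,-1)
cv2.imwrite("pics/w5.png",img)
```

```text
[-0.0995253  -0.13018681  0.03308   ] tilt [-0.00122405 -0.00294449  0.99999492]
```

View pics/w5.png

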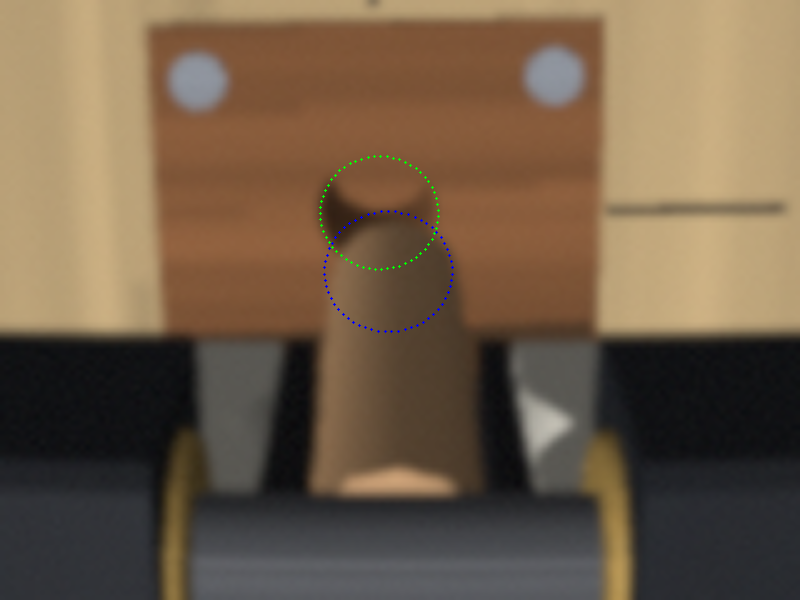

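The overlay puts the hole (green) right on the real one at crop (379,212). The peg foot sits about 0.8 mm right and 1 mm below its prediction (blue). I correct by tool y -0.23 and tool x -0.02 cm, then go down.

Call:
move_arm(targets=[[[-0.02,-0.23,0],[0,0,0]],[[-0.02,-0.23,1.5],[0,0,0]],[[-0.02,-0.23,2.6],[0,0,0]],[[-0.02,-0.23,3.2],[0,0,0]],[[-0.02,-0.23,3.5],[0,0,0]]])

```text
time_s: 9.52
tcp_pos: [0.6213, 0.0088, 0.1324]
eef_rot: [-155.3, -0.2, -15.4]
contact_force: [-4.1, -11.1, 25.6]
gripper_width: 0.0171
gripper_force: 35.0
```

```bash
cat >> h.py <<'E'
def rep():
    s=r.get_state();A=R.from_euler('xyz',s["eef_rot"],degrees=True).as_matrix()
    f=Rform(FP[2])
    print("t",round(s["time_s"],2),"tcp form mm",np.round((f.T@(s["tcp_pos"]-[FP[0],FP[1],.13]))*1e3,2),"F tool",np.round(A.T@s["contact_force"],1),"M tool",np.round(A.T@s["moment"],2),"w",round(s["gripper_width"]*1e3,1), "tilt",np.round(A.T@ftool()[:,2],4)[:2])
E
python3 -c "
from h import *
rep()"
```

```text
t 9.53 tcp form mm [ -97.39 -132.01   48.03] F tool [ -0.9  -0.  -28.1] M tool [-1.34 -0.68 -0.01] w 17.1 tilt [-0.0049 -0.0044]
```

Call:
move_arm(targets=[[[0,0,-0.2],[0,0,0]],[[0,0,-0.25],[0,0,0]],[[0,0,-0.25],[0,0,0]]])

```text
time_s: 9.9
tcp_pos: [0.6203, 0.0087, 0.133]
eef_rot: [-155.2, -0.1, -15.5]
contact_force: [-0.3, -3.9, 7.7]
gripper_width: 0.0174
gripper_force: 35.0
```

```bash
python3 -c "
from h import *
rep()
for i in range(3): d=cap('wrist');rep()
pickle.dump(d,open('w6.pkl','wb'))
s=r.get_state();A=R.from_euler('xyz',s['eef_rot'],degrees=True).as_matrix()
T=d['camera_from_world'];c=-T[:3,3]@T[:3,:3];print('cam in tool',A.T@(c-s['tcp_pos']),A.T@(-T[2,:3]))
"
```

```text
t 9.9 tcp form mm [ -97.42 -131.15   48.71] F tool [ 0.8  0.2 -8.6] M tool [-1.34  0.41  0.01] w 17.4 tilt [-0.0033 -0.0035]
t 9.95 tcp form mm [ -97.42 -131.15   48.71] F tool [ 0.5  0.2 -9.8] M tool [-1.37  0.42 -0.06] w 16.8 tilt [-0.0033 -0.0034]
t 10.0 tcp form mm [ -97.39 -131.16   48.73] F tool [ 1.8 -0.3 -9.5] M tool [-1.33  0.47 -0.01] w 17.3 tilt [-0.0033 -0.0034]
t 10.05 tcp form mm [ -97.41 -131.14   48.68] F tool [ 0.8  1.  -8.9] M tool [-1.3   0.46 -0.02] w 17.2 tilt [-0.0032 -0.0034]
cam in tool [ 0.07342958  0.00128824 -0.15780821] [-2.74158758e-01 -5.94436518e-04  9.61684263e-01]
```

Call:
move_arm(targets=[[[-0.05,-0.03,0],[0,0,0]],[[-0.09,-0.04,0],[0,0,0]],[[-0.13,-0.04,0],[0,0,0]],[[-0.17,-0.04,0],[0,0,0]],[[-0.17,-0.04,0],[0,0,0]]])

```text
time_s: 10.68
tcp_pos: [0.6196, 0.009, 0.1332]
eef_rot: [-155.2, -0.2, -15.5]
contact_force: [1.5, -5.6, 6.3]
gripper_width: 0.0174
gripper_force: 35.0
```

```bash
python3 -c "
from h import *
rep()"
```

```text
t 10.68 tcp form mm [ -97.24 -130.35   48.88] F tool [ 2.9  1.9 -7.8] M tool [-1.95  1.53  0.02] w 17.4 tilt [-0.005  -0.0038]
```

Call:
move_arm(targets=[[[0.03,0,-0.3],[0,0,0]],[[0.03,0,-0.3],[0,0,0]],[[0.03,0,0.1],[0,0,0]],[[0.03,0,0.3],[0,0,0]],[[0.03,0,0.3],[0,0,0]]])

```text
time_s: 11.3
tcp_pos: [0.6193, 0.0096, 0.1322]
eef_rot: [-155.3, -0.1, -15.4]
contact_force: [-5.1, -9.4, 19.7]
gripper_width: 0.0173
gripper_force: 35.0
```

```bash
python3 -c "
from h import *
rep()"
```

```text
t 11.3 tcp form mm [ -97.26 -129.96   47.73] F tool [ -2.4   1.2 -22.3] M tool [-1.75 -0.96  0.01] w 17.3 tilt [-0.0041 -0.0044]
```

Call:
move_arm(targets=[[[0,-0.06,-0.1],[0,0,0]],[[0,-0.12,-0.1],[0,0,0]],[[0,-0.06,-0.1],[0,0,0]],[[0,0.06,-0.1],[0,0,0]],[[0,0.14,-0.1],[0,0,0]]])

```text
time_s: 11.92
tcp_pos: [0.619, 0.0091, 0.1321]
eef_rot: [-155.2, -0.1, -15.4]
contact_force: [-3.4, -4.5, 16.7]
gripper_width: 0.0172
gripper_force: 35.0
```

```bash
python3 -c "
from h import *
rep()"
```

```text
t 11.93 tcp form mm [ -97.86 -129.73   47.91] F tool [ -2.   -2.2 -17.4] M tool [-0.02 -0.64  0.02] w 17.2 tilt [-0.0038 -0.0028]
```

Run:
```python
from h import *
d=cap("wrist"); pickle.dump(d,open("w7.pkl","wb"))
s=r.get_state();A=R.from_euler('xyz',s["eef_rot"],degrees=True).as_matrix()
f=Rform(FP[2]);h=form_w(FP,(-.098,-.129,.0015))[0]
u=wproj(d,h)[0];x0,y0=np.int32(u)-[40,30];print(u,x0,y0)
k=10
img=cv2.resize(d["image"][y0:y0+60,x0:x0+80],None,fx=k,fy=k,interpolation=2)
t=np.linspace(0,2*np.pi,40)
e=wproj(d,h+.0095*(np.outer(np.cos(t),f[:,0])+np.outer(np.sin(t),f[:,1])))
foot=s["tcp_pos"]+A[:,2]*.048
c=wproj(d,foot+.009*(np.outer(np.cos(t),A[:,0])+np.outer(np.sin(t),A[:,1])))
for q,col in((e,(0,255,0)),(c,(255,0,0))):
  for p in q: cv2.circle(img,tuple(np.int32((p-[x0,y0]+.5)*k)),1,col,-1)
cv2.imwrite("pics/w7.png",img)
```

```text
[322.34463349 226.01309044] 282 196
```

View pics/w7.png

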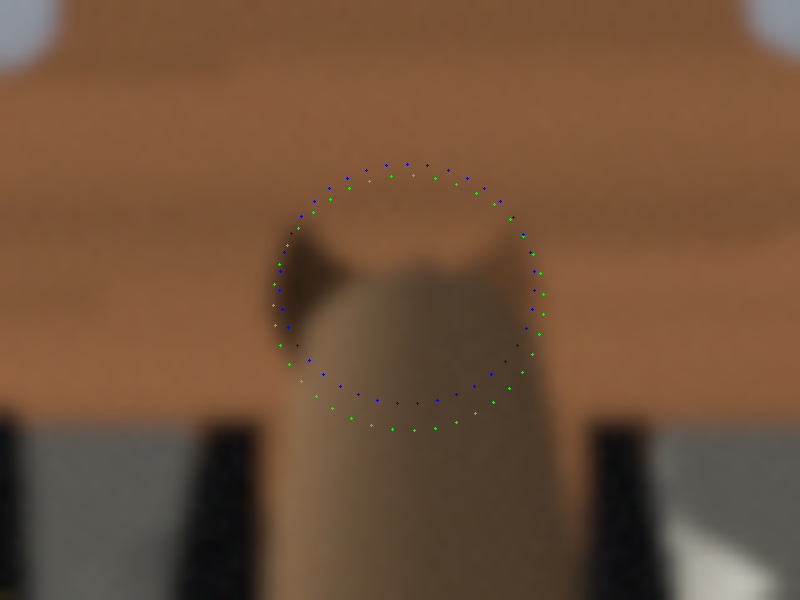

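The picture shows that the peg's foot has swung in the grip. Its rim is at crop (420,385), about 6 mm toward the leg from the hole, centre (410,303). I'll lift and measure the tilt.

Call:
move_arm(targets=[[[0,-0.1,-1],[0,0,0]],[[0.1,-0.1,-2.5],[0,0,0]],[[0.1,-0.1,-2.5],[0,0,0]],[[0.1,-0.1,-2.5],[0,0,0]]], squeeze=50)

```text
time_s: 12.48
tcp_pos: [0.6155, 0.0004, 0.1522]
eef_rot: [-155.2, 0.2, -15.5]
contact_force: [0.8, -0.6, 0.4]
gripper_width: 0.0168
gripper_force: 50.0
```

Run:
```python
from h import *
rep()
d=cap("wrist"); pickle.dump(d,open("w8.pkl","wb"))
o=outline_of("peg","wrist");print([(q["box"],q["score"],q["mask"].sum()) for q in o][:3])
s=r.get_state();pickle.dump((o[:1],s["tcp_pos"],s["eef_rot"]),open("o8.pkl","wb"))
A=R.from_euler('xyz',s["eef_rot"],degrees=True).as_matrix()
img=cv2.resize(d["image"][190:310,245:405],None,fx=5,fy=5,interpolation=2)
t=np.linspace(0,2*np.pi,40); circ=.009*np.c_[np.cos(t),np.sin(t),0*t]
for th,col in((0,(255,0,0)),(.1,(0,0,255))):
  B=R.from_rotvec([0,th,0]).as_matrix()   # peg tilt about tool y at grasp point
  for z in(.067,-.010):
    P=(circ+[0,0,z])@B.T+[0,0,-.019]
    for p in wproj(d,P@A.T+s["tcp_pos"]): cv2.circle(img,tuple(np.int32((p-[245,190]+.5)*5)),1,col,-1)
cv2.imwrite("pics/w8.png",img)
```

```text
t 12.47 tcp form mm [ -97.69 -128.69   70.07] F tool [ 0.9  0.1 -0.5] M tool [-1.47 -0.05 -0.03] w 16.8 tilt [ 0.0008 -0.003 ]
[([306.8, 223.4, 342.4, 268.5], 0.58, np.int64(1291))]
```

View pics/w8.png

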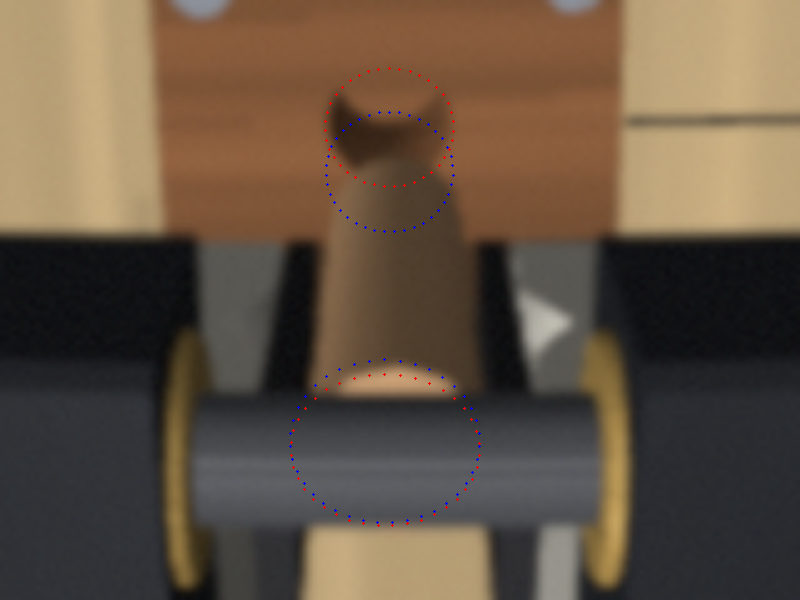

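Run:
```python
from h import *
for n,xs in(("w4",(322,324,326)),("w8",(323,325,327))):
    g=pickle.load(open(n+".pkl","rb"))["image"]; g=g.astype(int)
    for x in xs: print(n,x,"foot",[(y,tuple(g[y,x])) for y in range(208 if n=="w4" else 216,220 if n=="w4" else 228)][::1])
    x=xs[1];print("top",[(y,tuple(g[y,x])) for y in range(258,272)])
```

```text
w4 322 foot [(208, (np.int64(59), np.int64(90), np.int64(135))), (209, (np.int64(60), np.int64(92), np.int64(135))), (210, (np.int64(58), np.int64(88), np.int64(132))), (211, (np.int64(51), np.int64(78), np.int64(117))), (212, (np.int64(39), np.int64(60), np.int64(90))), (213, (np.int64(34), np.int64(52), np.int64(75))), (214, (np.int64(41), np.int64(59), np.int64(80))), (215, (np.int64(49), np.int64(69), np.int64(90))), (216, (np.int64(54), np.int64(74), np.int64(96))), (217, (np.int64(55), np.int64(76), np.int64(98))), (218, (np.int64(55), np.int64(76), np.int64(97))), (219, (np.int64(55), np.int64(76), np.int64(97)))]
w4 324 foot [(208, (np.int64(58), np.int64(89), np.int64(134))), (209, (np.int64(58), np.int64(89), np.int64(133))), (210, (np.int64(54), np.int64(83), np.int64(125))), (211, (np.int64(47), np.int64(73), np.int64(110))), (212, (np.int64(38), np.int64(59), np.int64(88))), (213, (np.int64(36), np.int64(55), np.int64(79))), (214, (np.int64(42), np.int64(60), np.int64(81))), (215, (np.int64(48), np.int64(67), np.int64(87))), (216, (np.int64(52), np.int64(71), np.int64(90
[... 3432 characters left out ...]
63), np.int64(81))), (259, (np.int64(47), np.int64(64), np.int64(82))), (260, (np.int64(46), np.int64(64), np.int64(82))), (261, (np.int64(49), np.int64(66), np.int64(85))), (262, (np.int64(57), np.int64(79), np.int64(101))), (263, (np.int64(81), np.int64(110), np.int64(140))), (264, (np.int64(105), np.int64(142), np.int64(179))), (265, (np.int64(115), np.int64(156), np.int64(198))), (266, (np.int64(116), np.int64(156), np.int64(198))), (267, (np.int64(105), np.int64(142), np.int64(180))), (268, (np.int64(85), np.int64(113), np.int64(141))), (269, (np.int64(58), np.int64(72), np.int64(87))), (270, (np.int64(43), np.int64(44), np.int64(48))), (271, (np.int64(44), np.int64(42), np.int64(41)))]
```

Call:
move_arm(targets=[[[0.23,-0.07,0],[0,0.08,0]],[[0.23,-0.07,0.8],[0,0.08,0]],[[0.23,-0.07,1.7],[0,0.08,0]],[[0.23,-0.07,1.7],[0,0.08,0]],[[0.23,-0.07,1.7],[0,0.08,0]]])

```text
time_s: 13.2
tcp_pos: [0.6203, 0.0072, 0.137]
eef_rot: [-155.1, -4.0, -17.4]
contact_force: [-0.4, 0.4, 0.3]
gripper_width: 0.0169
gripper_force: 50.0
```

Run:
```python
from h import *
rep()
d=cap("wrist"); pickle.dump(d,open("w9.pkl","wb"))
s=r.get_state();A=R.from_euler('xyz',s["eef_rot"],degrees=True).as_matrix()
f=Rform(FP[2]);h=form_w(FP,(-.098,-.129,.0015))[0]
u=wproj(d,h)[0];x0,y0=np.int32(u)-[40,30];print(u,x0,y0)
k=10
img=cv2.resize(d["image"][y0:y0+60,x0:x0+80],None,fx=k,fy=k,interpolation=2)
t=np.linspace(0,2*np.pi,40)
e=wproj(d,h+.0095*(np.outer(np.cos(t),f[:,0])+np.outer(np.sin(t),f[:,1])))
for p in e: cv2.circle(img,tuple(np.int32((p-[x0,y0]+.5)*k)),1,(0,255,0),-1)
# guess: peg foot with tilt -.08, slip 1mm, y +1.2mm
B=R.from_rotvec([0,-.08,0]).as_matrix(); circ=.009*np.c_[np.cos(t),np.sin(t),0*t]
P=(circ+[0,0.0012,.066])@B.T+[0,0,-.019]
c=np.array([0,.0012,.066])@B.T+[0,0,-.019]
print("foot guess form",(f.T@(A@c+s["tcp_pos"]-[FP[0],FP[1],.13]))*1e3)
for p in wproj(d,P@A.T+s["tcp_pos"]): cv2.circle(img,tuple(np.int32((p-[x0,y0]+.5)*k)),1,(0,0,255),-1)
cv2.imwrite("pics/w9.png",img)
```

```text
t 13.2 tcp form mm [ -97.07 -131.46   53.01] F tool [-0.5 -0.4 -0.2] M tool [-1.4  -0.25 -0.03] w 16.9 tilt [-0.0787 -0.0034]
[323.41407376 230.99440324] 283 200
foot guess form [ -98.37728053 -129.92829656    6.1628195 ]
```

View pics/w9.png

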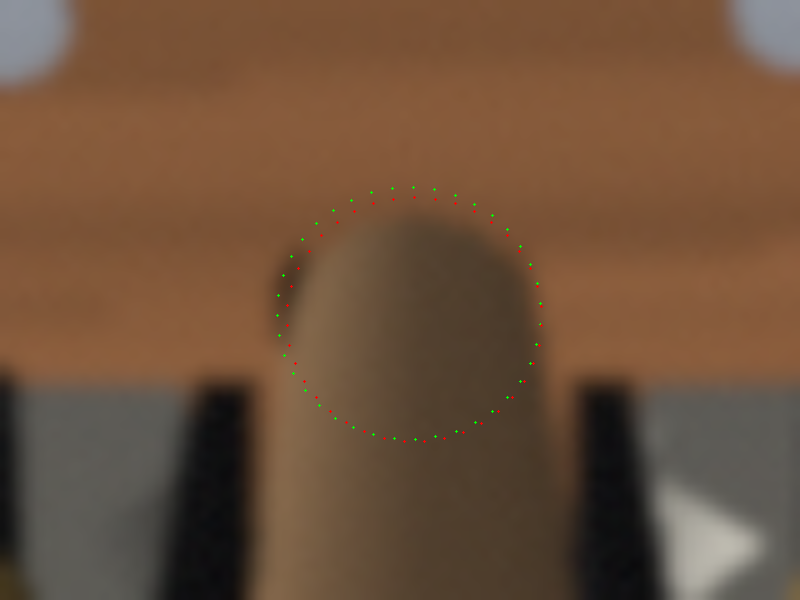

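Call:
move_arm(targets=[[[0.01,-0.06,0],[0,0,0]],[[-0.02,-0.06,0.35],[0,0,0]],[[-0.03,-0.06,0.5],[0,0,0]],[[-0.05,-0.06,0.7],[0,0,0]],[[-0.05,-0.06,0.7],[0,0,0]]])

```text
time_s: 13.88
tcp_pos: [0.621, 0.0107, 0.1311]
eef_rot: [-155.1, -4.0, -17.4]
contact_force: [0.2, -0.3, -0.6]
gripper_width: 0.0168
gripper_force: 50.0
```

```bash
python3 -c "
from h import *
rep()"
```

```text
t 13.88 tcp form mm [ -96.38 -131.26   46.19] F tool [0.2 0.4 0.4] M tool [-1.47 -0.24 -0.01] w 16.8 tilt [-0.0794 -0.0031]
```

Call:
move_arm(targets=[[[-0.02,0,0.2],[0,0,0]],[[-0.03,0,0.4],[0,0,0]],[[-0.05,0,0.6],[0,0,0]],[[-0.05,0,0.6],[0,0,0]]])

```text
time_s: 14.38
tcp_pos: [0.6216, 0.0131, 0.1256]
eef_rot: [-155.1, -4.0, -17.4]
contact_force: [0.7, 0.6, -1.0]
gripper_width: 0.017
gripper_force: 50.0
```

```bash
python3 -c "
from h import *
rep()"
```

```text
t 14.38 tcp form mm [ -96.42 -131.24   40.12] F tool [ 0.5 -0.3  1.3] M tool [-1.47 -0.16 -0.05] w 17.0 tilt [-0.0793 -0.0032]
```

Call:
move_arm(targets=[[[-0.03,0,0.4],[0,0,0]],[[-0.06,0,0.8],[0,0,0]],[[-0.1,0,1.2],[0,0,0]],[[-0.12,0,1.5],[0,0,0]],[[-0.12,0,1.5],[0,0,0]]])

```text
time_s: 15.0
tcp_pos: [0.6233, 0.0192, 0.1119]
eef_rot: [-155.1, -4.0, -17.4]
contact_force: [0.4, -0.3, 0.2]
gripper_width: 0.0169
gripper_force: 50.0
```

```bash
python3 -c "
from h import *
rep()"
```

```text
t 15.0 tcp form mm [ -96.48 -131.29   24.99] F tool [ 0.5  0.1 -0.2] M tool [-1.44 -0.02 -0.04] w 16.9 tilt [-0.0794 -0.0032]
```

Call:
move_arm(targets=[[[-0.03,0,0.4],[0,0,0]],[[-0.06,0,0.7],[0,0,0]],[[-0.07,0,0.9],[0,0,0]],[[-0.08,0,1.1],[0,0,0]],[[-0.08,0,1.1],[0,0,0]]])

```text
time_s: 15.62
tcp_pos: [0.6251, 0.0225, 0.1043]
eef_rot: [-155.1, -4.1, -17.3]
contact_force: [-6.2, -7.1, 15.3]
gripper_width: 0.0171
gripper_force: 50.0
```

```bash
python3 -c "
from h import *
rep()"
```

```text
t 15.62 tcp form mm [ -96.39 -132.11   16.62] F tool [ -2.7   1.2 -17.7] M tool [-1.65 -1.51 -0.02] w 17.1 tilt [-0.0814 -0.0036]
```

Call:
move_arm(targets=[[[0.03,0,-0.1],[0,0,0]],[[0.03,0,-0.1],[0,0,0]],[[0.03,0,-0.1],[0,0,0]]], jaw=5)

```text
time_s: 16.0
tcp_pos: [0.6245, 0.0233, 0.1027]
eef_rot: [-155.1, -4.0, -17.4]
contact_force: [-0.5, 0.4, -0.1]
gripper_width: 0.0416
gripper_force: 0.0
```

Call:
move_arm(targets=[[[0,0,-1.5],[0,0,0]],[[0,0,-4],[0,0,0]],[[0,0,-7],[0,-0.08,0]],[[-2,0,-8],[0,-0.08,0]],[[-2,0,-8],[0,-0.08,0]]])

```text
time_s: 16.62
tcp_pos: [0.5904, -0.002, 0.1759]
eef_rot: [-155.1, 0.0, -15.5]
contact_force: [0.1, -0.2, -0.4]
gripper_width: 0.0499
gripper_force: 0.0
```

Run:
```python
from h import *
rep()
d=cap("wrist"); pickle.dump(d,open("w10.pkl","wb"))
for l in("peg_mark","leg_face","peg"):print(l,[(np.round(q["location"],1).tolist(),round(q["score"],2)) for q in pinpoint(l,"wrist")][:2])
u=wproj(d,form_w(FP,[(-.098,-.129,.0465),(-.098,-.120,.040),(-.098,-.1115,.040),(-.098,-.1935,.0)]));print(np.round(u,1).tolist())
x0,y0=np.int32(u[1])-[80,60];print(x0,y0)
img=cv2.resize(d["image"][y0:y0+120,x0:x0+160],None,fx=5,fy=5,interpolation=2)
t=np.linspace(0,2*np.pi,40)
e=wproj(d,form_w(FP,np.c_[-.098+.009*np.cos(t),-.129+.009*np.sin(t),0*t+.0450]))
l=wproj(d,form_w(FP,np.c_[np.linspace(-.13,-.06,40),-.108-.022*(.04-np.linspace(-.13,-.06,40)),0*t+.04]))
for p in e: cv2.circle(img,tuple(np.int32((p-[x0,y0]+.5)*5)),1,(0,255,0),-1)
for p in l: cv2.circle(img,tuple(np.int32((p-[x0,y0]+.5)*5)),1,(255,0,0),-1)
cv2.imwrite("pics/w10.png",img)
```

```text
t 16.62 tcp form mm [ -95.77 -105.1    95.31] F tool [0.1 0.3 0.3] M tool [-1.41  0.04 -0.02] w 49.9 tilt [-0.0016 -0.0026]
peg_mark [([180.7, 323.6], 0.86)]
leg_face [([213.6, 327.5], 0.87)]
peg []
[[325.2, 190.9], [325.2, 201.0], [325.2, 212.4], [324.5, 99.8]]
245 141
```

View pics/w10.png

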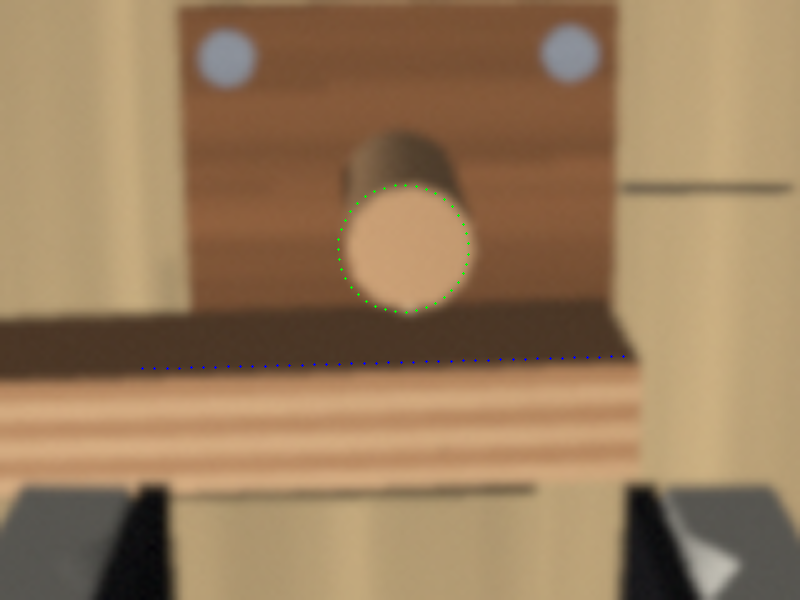

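Peg is home: its top disc at (408,248) matches the predicted 45 mm height. The leg edge is at (408,368), so the gap with the leg shut comes to about 12.8–13.2 mm, which calls for wedge_mid at slot -51. That was the last picture I'll view; I'm past the limit, so it's numbers only from here.

Run:
```python
from h import *
go(hold_w(HP,(0,-.063,.19))[0],htool(HP[2]))
```

```text
row [0.23, 37.59, -19.14] [-0.385, 0.244, 1.098] n>= 6.748627540210491
```

Call:
move_arm(targets=[[[0,1,-5],[0,0,0]],[[0,5,-9],[-0.06,0.035,0.16]],[[0,10,-12],[-0.12,0.07,0.32]],[[0,15,-15],[-0.18,0.105,0.48]],[[0,20,-17],[-0.24,0.14,0.64]]], jaw=6)

```text
time_s: 17.45
tcp_pos: [0.5234, -0.2472, 0.2453]
eef_rot: [-170.7, 3.3, -53.1]
contact_force: [-0.1, 0.1, 0.3]
gripper_width: 0.0598
gripper_force: 0.0
```

Run:
```python
from h import *
go(hold_w(HP,(0,-.063,.19))[0],htool(HP[2]))
```

```text
row [10.63, 13.71, 2.75] [-0.146, 0.093, 0.454] n>= 2.8100645740530426
```

Call:
move_arm(targets=[[[3.5,4.5,1],[-0.05,0.03,0.15]],[[7,9,2],[-0.1,0.06,0.3]],[[10.6,13.7,2.7],[-0.146,0.093,0.454]],[[10.6,13.7,2.7],[-0.146,0.093,0.454]],[[10.6,13.7,2.7],[-0.146,0.093,0.454]]])

```text
time_s: 18.08
tcp_pos: [0.4818, -0.4063, 0.1888]
eef_rot: [180.0, 0.2, -79.1]
contact_force: [0.2, 1.0, 1.1]
gripper_width: 0.06
gripper_force: 0.0
```

Run:
```python
from h import *
d=cap("wrist"); pickle.dump(d,open("w11.pkl","wb")); s=r.get_state();print(s["tcp_pos"],s["eef_rot"])
top=lambda y,t,z:[(-.015,y,z),(.015,y,z),(.015,y-t,z),(-.015,y-t,z)]
for l,y,t,z in(("wedge_mid",-.051,.0271,.118),("wedge_thin",-.017,.0246,.103),("wedge_thick",.017,.0296,.133)):
    print(l,[(np.round(q["box"],1).tolist(),round(q["score"],2),np.round([np.c_[np.nonzero(q["mask"])].mean(0)],1).tolist()) for q in outline_of(l,"wrist")][:3],"pred top corners",np.round(wproj(d,hold_w(HP,top(y,t,z))),1).tolist(),
    [np.round(q["location"],1).tolist() for q in pinpoint(l,"wrist")][:2], np.round(wproj(d,hold_w(HP,(0,y,.141-z+0))),1).tolist())
# top face colour segmentation
g=d["image"].astype(int);m=(g[...,2]>205)&(g[...,1]>150)&(g[...,0]<175)&(g[...,2]-g[...,0]>50)&(g[...,1]-g[...,0]<75)
n,L,st,ce=cv2.connectedComponentsWithStats(m.astype(np.uint8))
for i in range(1,n):
    if st[i,4]>150:
        ys,xs=np.nonzero(L==i);print(st[i].tolist(),ce[i].round(1),cv2.boxPoints(cv2.minAreaRect(np.c_[xs,ys].astype(np.float32))).round(1).tolist())
```

```text
[ 0.48208977 -0.40601682  0.18941491] [-1.79955583e+02  1.52281460e-01 -7.90635987e+01]
wedge_mid [([308.0, 192.4, 346.8, 230.1], 0.58, [[208.6, 326.7]])] pred top corners [[343.6, 227.7], [305.4, 227.5], [305.1, 194.0], [344.5, 194.2]] [[196.3, 324.1], [170.7, 200.1]] [[324.4, 196.7]]
wedge_thin [([330.5, 21.2, 376.7, 110.4], 0.94, [[63.3, 352.2]]), ([414.6, 224.0, 451.6, 256.8], 0.85, [[239.6, 430.0]]), ([310.4, 225.4, 343.5, 253.6], 0.62, [[241.8, 325.7]])] pred top corners [[341.4, 258.2], [306.9, 258.0], [306.6, 231.7], [342.2, 231.9]] [[105.9, 361.7], [219.7, 323.6]] [[324.1, 231.2]]
wedge_thick [([307.3, 257.8, 342.4, 310.1], 0.73, [[285.6, 325.3]])] pred top corners [[342.0, 310.0], [305.9, 309.8], [305.1, 279.5], [343.2, 279.8]] [[258.7, 323.8], [167.7, 197.7]] [[323.9, 248.7]]
[103, 0, 82, 65, 2816] [144.5  28.1] [[92.5, 18.700000762939453], [116.0999984741211, -16.600000381469727], [188.10000610351562, 31.399999618530273], [164.5, 66.69999694824219]]
[308, 195, 39, 32, 1185] [327.  210.3] [[308.0, 195.0], [346.0, 195.0], [346.0, 226.0], [308.0, 226.0]]
[309, 232, 35, 25, 855] [325.6 243.9] [[309.0, 232.0], [343.0, 232.0], [343.0, 256.0], [309.0, 256.0]]
[307, 296, 37, 13, 475] [325.1 302. ] [[307.0, 296.0], [343.0, 296.0], [343.0, 308.0], [307.0, 308.0]]
```

Run:
```python
from h import *
go(hold_w(HP,(0,-.063,.087))[0],htool(HP[2]))
```

```text
row [0.24, 0.19, 10.3] [-0.001, 0.002, 0.007] n>= 1.6485661194112717
```

Call:
move_arm(targets=[[[0.24,0.25,4],[0,0,0.007]],[[0.24,0.25,8],[0,0,0.007]],[[0.24,0.25,10.3],[0,0,0.007]],[[0.24,0.25,10.3],[0,0,0.007]],[[0.24,0.25,10.3],[0,0,0.007]]])

```text
time_s: 19.05
tcp_pos: [0.4804, -0.4093, 0.0876]
eef_rot: [-179.9, 0.1, -79.5]
contact_force: [1.1, 0.2, 0.5]
gripper_width: 0.0598
gripper_force: 0.0
```

Call:
move_arm(targets=[[[0,0,0],[0,0,0]],[[0,0,0],[0,0,0]],[[0,0,0],[0,0,0]],[[0,0,0],[0,0,0]]], jaw=2.2, squeeze=60)

```text
time_s: 19.55
tcp_pos: [0.4798, -0.409, 0.0867]
eef_rot: [-179.9, 0.1, -79.5]
contact_force: [0.5, 0.8, 1.8]
gripper_width: 0.0293
gripper_force: 60.0
```

Run:
```python
from h import *
s=r.get_state();print(s["tcp_pos"],s["eef_rot"],s["contact_force"]); p=s["tcp_pos"]-[HP[0],HP[1],0]
print("tcp in holder",R.from_euler('Z',HP[2]).as_matrix().T@p)
```

```text
[ 0.47979008 -0.40902609  0.08666807] [-1.79946930e+02  1.25180428e-01 -7.95476817e+01] [0.53274667 0.77808671 1.81311384]
tcp in holder [-0.00107861 -0.06342985  0.08666807]
```

Call:
move_arm(targets=[[[0,0,-1],[0,0,0]],[[0,0,-4],[0,0,0]],[[0,0,-9],[0,0,0]],[[0,0,-14],[0,0,0]],[[0,-2,-18],[0,0,0]]])

```text
time_s: 20.18
tcp_pos: [0.4987, -0.406, 0.2699]
eef_rot: [-179.9, 0.1, -79.6]
contact_force: [1.3, -0.1, -0.2]
gripper_width: 0.0296
gripper_force: 59.9
```

Run:
```python
from h import *
s=r.get_state();print(s["tcp_pos"],s["gripper_width"],s["gripper_force"])
M=ftool(); T=form_w(FP,(-.0964,-.110-.0124,.0637+.06))[0]
go(T,M)
```

```text
[ 0.49868038 -0.40603828  0.26992911] 0.0296421494024538 59.92565631866455
row [-36.19, -17.33, 6.93] [0.387, -0.245, -1.105] n>= 6.515349375583945
```

Call:
move_arm(targets=[[[-5,-3,-3],[0.06,-0.038,-0.17]],[[-10,-5,-4],[0.12,-0.075,-0.34]],[[-15,-8,-4],[0.18,-0.113,-0.51]],[[-20,-10,-3],[0.238,-0.15,-0.68]],[[-25,-12,-2],[0.297,-0.188,-0.85]]])

```text
time_s: 20.8
tcp_pos: [0.5718, -0.1363, 0.288]
eef_rot: [-160.4, 2.5, -29.5]
contact_force: [-0.3, -0.3, -1.4]
gripper_width: 0.0295
gripper_force: 59.9
```

Run:
```python
from h import *
M=ftool(); T=form_w(FP,(-.0964,-.110-.0124,.0637+.06))[0]
go(T,M)
```

```text
row [-2.62, -8.17, 12.25] [0.087, -0.055, -0.249] n>= 2.3931995360528884
```

Call:
move_arm(targets=[[[-1.5,-4,3],[0.05,-0.03,-0.15]],[[-2.6,-8.2,7],[0.087,-0.055,-0.249]],[[-2.6,-8.2,11],[0.087,-0.055,-0.249]],[[-2.6,-8.2,12.2],[0.087,-0.055,-0.249]],[[-2.6,-8.2,12.2],[0.087,-0.055,-0.249]]])

```text
time_s: 21.42
tcp_pos: [0.6044, -0.0212, 0.2007]
eef_rot: [-155.2, 0.2, -15.5]
contact_force: [0.6, 0.1, 0.9]
gripper_width: 0.0295
gripper_force: 59.9
```

Run:
```python
from h import *
rep()
d=cap("wrist"); pickle.dump(d,open("w12.pkl","wb"));rep()
s=r.get_state();A=R.from_euler('xyz',s["eef_rot"],degrees=True).as_matrix()
# predicted tip edges in tool: flat x=-.0124 (nose -.0104), slope x; tip z .0637
for nm,x,z in(("nose flat",-.0104,.0637),("nose slope",-.0124+.0083,.0637),("slope 8mm",-.0124+.0126,.0557)):
    P=np.array([[x,y,z] for y in(-.015,0,.015)]);print(nm,np.round(wproj(d,P@A.T+s["tcp_pos"]),1).tolist())
print("peg top",np.round(wproj(d,form_w(FP,[(-.098,-.129-.009,.045),(-.098,-.12,.045),(-.098,-.1102,.04)])),1).tolist())
for q in outline_of("wedge_mid","wrist")[:2]:
    m=q["mask"];print(q["box"],q["score"],[ (y,np.nonzero(m[y])[0][[0,-1]].tolist()) for y in range(int(q["box"][1]),int(q["box"][3]),5) if m[y].any()])
g=d["image"].astype(int)
for x in(316,324,332): print(x,[int(v) for v in g[170:290:1,x,2]])
```

```text
t 21.43 tcp form mm [ -98.76 -123.6   124.09] F tool [ 0.6 -0.6 -0.7] M tool [-1.49  0.   -0.  ] w 29.5 tilt [ 0.0014 -0.0031]
t 21.48 tcp form mm [ -98.5  -124.23  125.13] F tool [-0.   0.4 -0.1] M tool [-1.45  0.05 -0.05] w 29.6 tilt [-0.0005 -0.0028]
nose flat [[302.4, 229.5], [322.1, 229.5], [341.8, 229.5]]
nose slope [[302.2, 221.7], [322.1, 221.7], [342.0, 221.7]]
slope 8mm [[301.3, 219.7], [322.0, 219.8], [342.7, 219.7]]
peg top [[321.1, 193.4], [321.3, 215.2], [321.5, 224.5]]
[291.9, 223.7, 357.9, 302.6] 0.62 [(223, [303, 343]), (228, [301, 346]), (233, [300, 348]), (238, [298, 350]), (243, [295, 353]), (248, [294, 354]), (253, [293, 356]), (258, [293, 355]), (263, [293, 355]), (268, [294, 354]), (298, [295, 353])]
[509.7, 0.0, 640.0, 120.9] 0.6 [(0, [518, 568]), (5, [515, 574]), (10, [510, 579]), (15, [512, 584]), (20, [518, 590]), (25, [524, 596]), (30, [530, 600]), (35, [535, 610]), (40, [541, 616]), (45, [546, 621]), (50, [552, 627]), (55, [557, 633]), (60, [562, 639]), (65, [567, 639]), (70, [572, 639]), (75, [577, 639]), (80, [582, 639]), (85, [587, 639]), (90, [591, 63
[... 1027 characters left out ...]
8, 208, 209, 209, 209, 209, 209, 209, 209, 209, 209, 209, 202, 183, 145, 90, 48, 40, 45, 51, 57, 61, 65, 67, 72, 73, 77, 84, 92, 95, 90, 92, 93, 92, 91, 89]
332 [123, 124, 129, 133, 135, 135, 137, 136, 135, 134, 134, 132, 129, 126, 124, 122, 124, 127, 130, 130, 129, 124, 117, 111, 109, 107, 107, 114, 133, 157, 174, 184, 188, 189, 191, 193, 191, 186, 180, 168, 148, 121, 95, 80, 77, 77, 77, 77, 77, 77, 77, 76, 76, 76, 75, 75, 76, 75, 75, 75, 75, 76, 76, 76, 77, 76, 77, 77, 76, 76, 76, 77, 76, 77, 76, 77, 77, 77, 77, 78, 78, 84, 118, 168, 198, 207, 208, 208, 208, 208, 208, 208, 208, 208, 208, 208, 202, 183, 144, 88, 48, 41, 45, 51, 57, 60, 66, 69, 71, 74, 77, 84, 93, 95, 89, 90, 93, 93, 91, 88]
```

Call:
move_arm(targets=[[[0,-0.2,0.5],[0,0,0]],[[0,-0.2,1.0],[0,0,0]],[[0,-0.2,1.2],[0,0,0]],[[0,-0.2,1.2],[0,0,0]],[[0,-0.2,1.2],[0,0,0]]])

```text
time_s: 22.15
tcp_pos: [0.6066, -0.0143, 0.1907]
eef_rot: [-155.1, 0.2, -15.5]
contact_force: [0.4, 0.2, -0.9]
gripper_width: 0.0299
gripper_force: 59.9
```

Run:
```python
from h import *
rep()
d=cap("wrist"); pickle.dump(d,open("w13.pkl","wb"))
s=r.get_state();A=R.from_euler('xyz',s["eef_rot"],degrees=True).as_matrix()
for nm,x,z in(("nose slope",-.0124+.0083,.0637),("slope 8mm",-.0124+.0126,.0557),("slope top",-.0124+.0271,-.031)):
    P=np.array([[x,y,z] for y in(-.015,0,.015)]);print(nm,np.round(wproj(d,P@A.T+s["tcp_pos"]),1).tolist())
print("peg top",np.round(wproj(d,form_w(FP,[(-.098,-.129-.009,.045),(-.098,-.12,.045),(-.098,-.1102,.04)])),1).tolist())
g=d["image"].astype(int)
u=int(wproj(d,form_w(FP,(-.098,-.12,.045)))[0,1])
for x in(298,304,310,320,334,340,346,352): print(x,u-12,[int(v) for v in g[u-12:u+30,x,2]],[int(v) for v in g[255:275,x,2]])
```

```text
t 22.15 tcp form mm [ -96.5  -123.88  111.93] F tool [0.3 0.1 1. ] M tool [-1.46  0.05 -0.01] w 29.9 tilt [ 0.0003 -0.0025]
nose slope [[302.6, 222.1], [322.4, 222.2], [342.2, 222.2]]
slope 8mm [[301.8, 220.2], [322.3, 220.2], [342.9, 220.2]]
slope top [[288.0, 252.0], [321.2, 252.3], [354.5, 252.1]]
peg top [[324.1, 197.7], [324.2, 220.4], [324.3, 230.1]]
298 208 [129, 129, 129, 127, 124, 122, 122, 120, 113, 99, 86, 79, 78, 78, 76, 77, 78, 77, 77, 77, 77, 79, 91, 118, 146, 162, 160, 154, 147, 130, 104, 80, 75, 74, 77, 76, 76, 77, 76, 76, 77, 78] [211, 212, 213, 213, 213, 213, 212, 212, 213, 213, 212, 205, 183, 140, 85, 47, 42, 46, 52, 57]
304 208 [128, 129, 127, 126, 123, 122, 122, 120, 112, 99, 86, 78, 76, 77, 76, 76, 76, 77, 77, 76, 76, 76, 76, 77, 77, 76, 77, 76, 76, 75, 76, 76, 77, 76, 76, 77, 78, 77, 78, 77, 77, 78] [211, 213, 211, 212, 213, 212, 212, 212, 211, 212, 211, 205, 184, 143, 88, 46, 41, 46, 52, 56]
310 208 [128, 127, 127, 125, 122, 122, 122, 118, 109, 94, 82, 77, 77, 77, 76, 75, 75, 77, 76, 76, 77, 76, 76, 77, 76, 76, 75, 77, 76, 76, 77, 76, 77, 76, 75, 77, 77, 77, 7
[... 826 characters left out ...]
77, 77, 77, 78, 77, 77, 77, 78, 77] [206, 208, 207, 207, 207, 207, 207, 207, 207, 208, 207, 201, 181, 141, 87, 46, 42, 46, 51, 55]
346 208 [126, 124, 124, 122, 121, 119, 115, 104, 90, 79, 77, 76, 77, 76, 77, 76, 76, 76, 75, 76, 76, 77, 78, 80, 80, 78, 77, 76, 76, 77, 75, 76, 77, 77, 77, 76, 76, 77, 77, 77, 77, 77] [206, 207, 206, 206, 207, 206, 207, 206, 206, 207, 206, 200, 178, 138, 85, 47, 40, 47, 53, 57]
352 208 [125, 124, 122, 120, 119, 119, 115, 101, 86, 78, 77, 78, 78, 77, 78, 75, 76, 78, 77, 77, 83, 112, 153, 178, 186, 196, 208, 209, 193, 157, 104, 59, 46, 53, 59, 65, 69, 72, 74, 75, 77, 77] [205, 206, 205, 206, 205, 206, 205, 205, 205, 206, 205, 199, 176, 134, 82, 45, 42, 47, 52, 56]
```

Call:
move_arm(targets=[[[-0.1,0,0.2],[0,0,0]],[[-0.1,0,0.5],[0,0,0]],[[-0.1,0,0.8],[0,0,0]],[[-0.1,0,1.2],[0,0,0]],[[-0.1,0,1.2],[0,0,0]]])

```text
time_s: 22.82
tcp_pos: [0.6071, -0.009, 0.1794]
eef_rot: [-155.1, 0.2, -15.5]
contact_force: [1.7, 0.2, -0.8]
gripper_width: 0.0293
gripper_force: 59.9
```

Run:
```python
from h import *
rep()
```

```text
t 22.82 tcp form mm [ -96.5  -123.     99.51] F tool [ 1.6 -0.3  1. ] M tool [-1.41  0.79 -0.06] w 29.3 tilt [ 0.0002 -0.0024]
```

Call:
move_arm(targets=[[[0,0,0.3],[0,0,0]],[[0,0,0.6],[0,0,0]],[[-0.03,0,0.9],[0,0,0]],[[-0.06,0,1.2],[0,0,0]],[[-0.06,0,1.2],[0,0,0]]])

```text
time_s: 23.45
tcp_pos: [0.6075, -0.004, 0.1685]
eef_rot: [-155.1, 0.2, -15.5]
contact_force: [2.6, 0.5, 0.3]
gripper_width: 0.0294
gripper_force: 59.9
```

Run:
```python
from h import *
rep()
```

```text
t 23.45 tcp form mm [ -96.56 -122.06   87.51] F tool [ 2.4 -1.2  0.3] M tool [-1.45  0.73 -0.05] w 29.4 tilt [ 0.0006 -0.0024]
```

Call:
move_arm(targets=[[[0,0,0.2],[0,0,0]],[[-0.02,0,0.4],[0,0,0]],[[-0.04,0,0.6],[0,0,0]],[[-0.06,0,0.8],[0,0,0]],[[-0.06,0,0.8],[0,0,0]]])

```text
time_s: 24.08
tcp_pos: [0.6078, -0.0006, 0.1613]
eef_rot: [-155.1, 0.2, -15.5]
contact_force: [-0.7, -0.4, 1.6]
gripper_width: 0.0296
gripper_force: 59.9
```

Run:
```python
from h import *
rep()
```

```text
t 24.07 tcp form mm [ -96.62 -121.47   79.6 ] F tool [-0.6 -0.1 -1.7] M tool [-1.41  0.19 -0.05] w 29.6 tilt [ 0.0006 -0.0024]
```

Call:
move_arm(targets=[[[0,0,0.2],[0,0,0]],[[-0.02,0,0.4],[0,0,0]],[[-0.03,0,0.6],[0,0,0]],[[-0.03,0,0.6],[0,0,0]]])

```text
time_s: 24.58
tcp_pos: [0.6083, 0.0017, 0.1562]
eef_rot: [-155.1, 0.2, -15.5]
contact_force: [-0.4, -2.5, 3.8]
gripper_width: 0.0295
gripper_force: 59.9
```

Run:
```python
from h import *
rep()
```

```text
t 24.57 tcp form mm [ -96.61 -121.35   73.95] F tool [ 0.3  0.7 -4.5] M tool [-1.4  -0.08 -0.06] w 29.5 tilt [ 0.0001 -0.0025]
```

Call:
move_arm(targets=[[[-0.01,0,0.2],[0,0,0]],[[-0.02,0,0.4],[0,0,0]],[[-0.03,0,0.6],[0,0,0]],[[-0.03,0,0.6],[0,0,0]]])

```text
time_s: 25.08
tcp_pos: [0.6088, 0.0037, 0.1519]
eef_rot: [-155.2, 0.1, -15.5]
contact_force: [-3.8, -4.7, 11.6]
gripper_width: 0.0296
gripper_force: 59.9
```

Run:
```python
from h import *
rep()
d=cap("wrist"); pickle.dump(d,open("w14.pkl","wb"))
print([(np.round(q["location"],1).tolist(),round(q["score"],2)) for q in pinpoint("leg_face","wrist")][:2])
```

```text
t 25.07 tcp form mm [ -96.59 -121.34   69.17] F tool [ -2.5   0.2 -12.9] M tool [-1.34 -0.97 -0.09] w 29.6 tilt [-0.0007 -0.0029]
[]
```

Call:
move_arm(targets=[[[-0.01,0,0.15],[0,0,0]],[[-0.01,0,0.3],[0,0,0]],[[-0.01,0,0.3],[0,0,0]]])

```text
time_s: 25.55
tcp_pos: [0.6091, 0.0038, 0.1516]
eef_rot: [-155.2, -0.0, -15.4]
contact_force: [-10.5, -9.4, 28.0]
gripper_width: 0.0301
gripper_force: 60.0
```

Run:
```python
from h import *
rep()
```

```text
t 25.55 tcp form mm [ -96.55 -121.59   68.9 ] F tool [ -7.6  -0.9 -30.4] M tool [-1.1  -3.28 -0.11] w 30.1 tilt [-0.0022 -0.0036]
```

Call:
move_arm(targets=[[[0,0,-0.25],[0,0,0]],[[0,0,-0.25],[0,0,0]],[[0,0,-0.25],[0,0,0]],[[0,0,-0.25],[0,0,0]]], jaw=5)

```text
time_s: 26.05
tcp_pos: [0.6084, 0.0047, 0.1495]
eef_rot: [-155.2, 0.2, -15.5]
contact_force: [0.6, 0.5, -0.9]
gripper_width: 0.0499
gripper_force: 0.0
```

Call:
move_arm(targets=[[[0,0,-2],[0,0,0]],[[0,0,-5],[0,0,0]],[[-2,0,-6],[0,0,0]],[[-4,0,-6],[0,0,0]],[[-4,0,-6],[0,0,0]]])

```text
time_s: 26.68
tcp_pos: [0.5629, -0.0095, 0.2067]
eef_rot: [-155.1, 0.1, -15.5]
contact_force: [1.1, -0.0, -0.4]
gripper_width: 0.0501
gripper_force: 0.0
```

Run:
```python
from h import *
rep()
cap("wrist");d=cap("wrist"); pickle.dump(d,open("w15.pkl","wb"))
ds=cap("scene");dt=cap("top");pickle.dump((ds,dt),open("st15.pkl","wb"))
for c in("wrist","scene","top"):
  for l in("leg_face","wedge_mid","bow_leg"):
    print(c,l,[(np.round(q["location"],1).tolist(),round(q["score"],2)) for q in pinpoint(l,c)][:2])
print("leg edge open/shut pred at several x")
for x in(-.125,-.118,-.075,-.06):
    o=wproj(d,form_w(FP,[(x,-.1102+ .022*(-.095-x)*-1,.04),(x,-.1072,.04),(x,-.0892,.04)]));print(x,np.round(o,1).tolist())
g=d["image"].astype(int)
for x in(-.125,-.118,-.075,-.06):
    u=wproj(d,form_w(FP,(x,-.1072,.04)))[0];c=int(round(u[0]));r0=int(u[1])-12
    print(c,r0,[int(v) for v in g[r0:r0+50,c,2]])
# wedge top
m=(g[...,2]>190)&(g[...,1]>130);n,L,st,ce=cv2.connectedComponentsWithStats(m.astype(np.uint8))
print([ (st[i].tolist(),ce[i].round(1).tolist()) for i in range(1,n) if 300<st[i,4]<4000])
P=lambda zt:form_w(FP,[(-.098+sx,-.1072-t,zt+.095) for sx in(-.015,.015) for t in(0,.0271)])
for zt in(.0015,.0055,.010):print(zt,np.round(wproj(d,P(zt)),1).tolist())
```

```text
t 26.68 tcp form mm [-95.82 -80.48 129.28] F tool [ 1.1 -0.1  0.4] M tool [-1.37  0.05 -0.02] w 50.1 tilt [-0.0015 -0.002 ]
wrist leg_face []
wrist wedge_mid [([170.9, 323.2], 0.62)]Traceback (most recent call last):
  File "<stdin>", line 7, in <module>
ValueError: it knows: block_plane, drill, form, holder, leg_face, peg, peg_mark, screw_tub, wedge_mid, wedge_thick, wedge_thin
```

Run:
```python
from h import *
d=pickle.load(open("w15.pkl","rb"))
g=d["image"].astype(int)
for x in(-.125,-.118,-.07,-.05):
    o=wproj(d,form_w(FP,[(x,-.1102-.022*(-.095-x),.04),(x,-.1072,.04),(x,-.0892,.04)]))
    u=o[1];c=int(round(u[0]));r0=int(u[1])-10
    print(x,"open,shut,inner",np.round(o[:,1],1),c,r0,[int(v) for v in g[r0:r0+45,c,2]])
m=(g[...,2]>190)&(g[...,1]>130);n,L,st,ce=cv2.connectedComponentsWithStats(m.astype(np.uint8))
print([ (st[i].tolist(),ce[i].round(1).tolist()) for i in range(1,n) if 300<st[i,4]<4000])
P=lambda zt:form_w(FP,[(-.098+sx,-.1072-t,zt+.095) for sx in(-.015,.015) for t in(0,.0271)])
for zt in(.0015,.0055,.010):print(zt,np.round(wproj(d,P(zt)),1).tolist())
```

```text
-0.125 open,shut,inner [172.3 176.8 198.1] 358 166 [112, 110, 105, 95, 80, 74, 72, 72, 72, 81, 105, 139, 164, 174, 182, 193, 197, 195, 186, 178, 176, 183, 191, 196, 194, 187, 179, 177, 180, 190, 196, 196, 190, 186, 181, 181, 181, 182, 180, 181, 182, 183, 181, 182, 182]
-0.118 open,shut,inner [172.5 176.8 198.2] 349 166 [140, 139, 138, 134, 127, 123, 122, 123, 123, 127, 139, 159, 172, 180, 185, 192, 195, 195, 188, 182, 180, 184, 191, 196, 195, 188, 183, 181, 185, 192, 197, 198, 192, 186, 180, 179, 178, 179, 179, 179, 179, 179, 178, 179, 179]
-0.07 open,shut,inner [174.2 177.1 198.5] 290 167 [116, 115, 110, 99, 85, 76, 73, 71, 73, 84, 110, 144, 167, 178, 186, 195, 199, 197, 189, 181, 180, 185, 194, 200, 198, 189, 182, 180, 184, 194, 200, 199, 189, 179, 174, 175, 175, 174, 174, 176, 176, 176, 176, 176, 176]
-0.05 open,shut,inner [175.  177.5 198.7] 266 167 [174, 174, 171, 156, 128, 94, 75, 71, 72, 77, 93, 129, 160, 175, 183, 192, 200, 200, 194, 185, 179, 181, 190, 199, 199, 194, 185, 180, 183, 190, 198, 201, 199, 194, 190, 190, 189, 190, 189, 190, 190, 191, 190, 190, 191]
[([146, 0, 57, 45, 314], [178.3, 16.1]), ([107, 0, 130, 99, 1030], [172.6, 40.7]), ([79, 117, 11, 66, 334], [83.1, 148.1]), ([373, 149, 12, 88, 643], [379.1, 197.8]), ([55, 212, 20, 30, 353], [63.8, 227.6])]
0.0015 [[348.8, 193.5], [349.3, 150.9], [301.5, 193.7], [300.6, 151.1]]
0.0055 [[349.3, 195.0], [349.8, 151.6], [301.0, 195.3], [300.1, 151.8]]
0.01 [[349.9, 196.8], [350.5, 152.4], [300.5, 197.1], [299.5, 152.6]]
```

Run:
```python
from h import *
def edges(n,xs,y0):
    d=pickle.load(open(n,"rb"));g=d["image"].astype(float);out=[]
    for x in xs:
        u=wproj(d,form_w(FP,(x,y0-.022*0,.04)))[0];c=int(round(u[0]));lo=int(u[1])-9
        col=g[lo:lo+18,c-1:c+2,2].mean(1);k=np.argmin(col[:13])
        i=k
        while i<len(col)-1 and not(col[i]<118<=col[i+1]): i+=1
        if i>=len(col)-1: continue
        row=lo+i+(118-col[i])/(col[i+1]-col[i])
        s=least_squares(lambda p:wproj(d,form_w(FP,(p[0],p[1],.04)))[0]-[c,row],[x,y0]).x;out.append(s)
    return np.array(out)
a=edges("w10.pkl",np.arange(-.128,-.045,.005),-.110)
b=edges("w15.pkl",[-.127,-.124,-.121,-.072,-.068,-.064,-.06,-.055,-.05,-.045],-.1072)
for n,e in(("open",a),("now",b)):
    p=np.polyfit(e[:,0],e[:,1],1);print(n,len(e),"slope",p[0],"y@-.095",np.polyval(p,-.095),"resid",np.abs(np.polyval(p,e[:,0])-e[:,1]).max())
```

```text
open 17 slope 0.027286767440787875 y@-.095 -0.10996961307683067 resid 0.00010438785349835278
now 10 slope 0.008173940032710247 y@-.095 -0.10730089157451743 resid 7.613609348380845e-05
```

The leg has moved 2.7 mm at the peg, so the joint is now at about 0.003 rad. The wedge seated at about 30 N with its tip about 4 mm above the pad. Handing in.

```bash
python3 -c "
from h import *
print(r.close_job())"
```

```text
the job is handed in; nothing more can be done
None
```

The job is handed in, but no verdict came back: the peg is home in the pad's hole, wedge_mid is pushed in thin end first until tight (tip about 4 mm above the pad), the leg measures shut at about 0.003 rad, the robot kept clear of the tub, plane and drill, and I viewed 11 pictures, one over your limit of 10.

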